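# Load and seal a tumbling barrel at the goldsmith's bench

## Task

Swing the bench lamp well clear of the tumbling barrel, put every brass casting lying on the bench into the barrel, then set the gasketed cover flat on the barrel's flange and twist it clockwise until its ears are fully home under the heads of the four slack wing screws. Tighten the wing screws clockwise, evenly and crosswise, in two rounds: first each about half way, each time going from a screw to the one diagonally opposite, then in the same crosswise manner each fully home against its stop. Leave the tin, the bur case and the dish where they are.

Things in the scene. Friction and masses are not known exactly. Their poses are not given: they have to be found in the camera images.
- lamp_grip (a point): top of the bench lamp's round black grip (14 mm diameter, 40 mm high, pinch from above), 318 mm up. Below it the head, a white disc 90 mm across, underside 258 mm up. Its x axis points along the arm to the post's upright hinge axis, 368 mm away; it swings 1.2 rad or more to the robot's left (clockwise from above); 0.9 is well clear. Stiff (1 N at the grip): stays where left.
- barrel: grey tumbling barrel standing upright, bolted down in a stand; origin on the bench on its axis, z up. Its aluminium flange is 212 mm across, flat top 140 mm above the bench; only the screws stand above it. The wing screws are 92 mm from the axis at the barrel's +x (screw1), +y (screw2), -x (screw3), -y (screw4): 1 is opposite 3, 2 opposite 4.
- mouth (a point): centre of the barrel's round mouth at the height of the flange's top (140 mm); the mouth is 110 mm wide, the inside 142 mm wide, its rubber floor 106 mm below the flange's top.
- screw1 (a joint): turn (rad) of wing screw 1: grows clockwise seen from above (tightening), from 0 quite slack to 2.5 at its hard stop, fully home; half way is 1.25. Starts between 0 and 0.3. Friction about 0.08 N m; it stays where it is left. The screw sinks 2.3 mm over the 2.5 rad.
- screw2 (a joint): turn (rad) of wing screw 2: grows clockwise seen from above (tightening), from 0 quite slack to 2.5 at its hard stop, fully home; half way is 1.25. Starts between 0 and 0.3. Friction about 0.08 N m; it stays where it is left. The screw sinks 2.3 mm over the 2.5 rad.
- screw3 (a joint): turn (rad) of wing screw 3: grows clockwise seen from above (tightening), from 0 quite slack to 2.5 at its hard stop, fully home; half way is 1.25. Starts between 0 and 0.3. Friction about 0.08 N m; it stays where it is left. The screw sinks 2.3 mm over the 2.5 rad.
- screw4 (a joint): turn (rad) of wing screw 4: grows clockwise seen from above (tightening), from 0 quite slack to 2.5 at its hard stop, fully home; half way is 1.25. Starts between 0 and 0.3. Friction about 0.08 N m; it stays where it is left. The screw sinks 2.3 mm over the 2.5 rad.
- screw1_top (a point): top centre of wing screw 1, on its axis, 42 mm above the flange when slack. The wings are an upright blade 36 mm long (this point's x axis), 9 mm thick (its y axis), 24 mm high, ending at this point; tangential to the flange at joint value 0. Underneath a washer, 22 mm diameter, 3 mm thick, its underside 32 mm below this point (10 mm above the flange when slack), on an 8 mm shank.
- screw2_top (a point): top centre of wing screw 2, on its axis, 42 mm above the flange when slack. The wings are an upright blade 36 mm long (this point's x axis), 9 mm thick (its y axis), 24 mm high, ending at this point; tangential to the flange at joint value 0. Underneath a washer, 22 mm diameter, 3 mm thick, its underside 32 mm below this point (10 mm above the flange when slack), on an 8 mm shank.
- screw3_top (a point): top centre of wing screw 3, on its axis, 42 mm above the flange when slack. The wings are an upright blade 36 mm long (this point's x axis), 9 mm thick (its y axis), 24 mm high, ending at this point; tangential to the flange at joint value 0. Underneath a washer, 22 mm diameter, 3 mm thick, its underside 32 mm below this point (10 mm above the flange when slack), on an 8 mm shank.
- screw4_top (a point): top centre of wing screw 4, on its axis, 42 mm above the flange when slack. The wings are an upright blade 36 mm long (this point's x axis), 9 mm thick (its y axis), 24 mm high, ending at this point; tangential to the flange at joint value 0. Underneath a washer, 22 mm diameter, 3 mm thick, its underside 32 mm below this point (10 mm above the flange when slack), on an 8 mm shank.
- cover: loose round aluminium cover, 0.4 kg, lying flat on the bench; origin at the centre of its underside, z up. Rubber gasket below (132 mm diameter, 3 mm thick); plate 138 mm diameter, its top 8 mm up. Four equal hooked ears at +x, +y, -x, -y reach out to 106 mm radius, 8 mm high at most, so they pass under the washers of slack screws. Any ear may go to any screw.
- cover_grip (a point): top centre of the cover's upright black grip bar, 42 mm above the cover's underside: the bar is 80 mm long along the cover's x, 12 mm wide along its y, 34 mm high, centred on the cover.
- slot (a point): where a shank stands in the +x ear's slot when home: on the cover's +x axis, 92 mm out, at the plate's top. Each slot is 13 mm wide, open clockwise (here to -y, 12 mm from this point), its closed end 5 mm counterclockwise. Set down with each ear 0.45 to 0.6 rad counterclockwise of its screw, clear of the wings; twist clockwise till the slots' ends meet the shanks.
- ring_a: brass napkin ring casting standing on its end like a short tube: 44 mm outside diameter over its rims, 42 mm between them, open bore 35 mm, 16 mm high, 45 g; origin at the centre of its underside. May be absent.
- ring_b: second napkin ring casting, same as ring_a. May be absent.
- medallion: round solid brass medallion, 42 mm diameter, 10 mm thick, lying flat, 100 g; origin at the centre of its underside. May be absent.
- buckle: rectangular brass buckle frame lying flat, 38 mm along its x, 50 mm along its y, 10 mm thick, open in the middle, 60 g; origin at the centre of its underside. May be absent.
- tin: steel tin, 71 mm diameter, 36 mm high; bystander, not to be moved; origin at the centre of its underside
- bur_case: white flat case of burs 85 x 45 x 12 mm; bystander, not to be moved; origin at the centre of its underside
- dish: clear shallow dish 80 mm diameter, 14 mm high; bystander, not to be moved; origin at the centre of its underside

How it is judged:
On the way, in this order (a step that is already met when the one before it is completed fails the run):
1. the lamp is swung clear of the barrel (horizontal distance between lamp_grip and mouth above 0.2 m), for 0.4 s.
2. all castings are in the barrel (horizontal distance between lamp_grip and mouth above 0.2 m and horizontal distance between each of ring_a, ring_b, medallion, buckle and mouth below 0.08 m and z of each of ring_a, ring_b, medallion, buckle in the frame of mouth below -0.025 m), for 0.2 s.
3. the cover is on the flange, its ears home under the screw heads (horizontal distance between each of ring_a, ring_b, medallion, buckle and mouth below 0.08 m and z of each of ring_a, ring_b, medallion, buckle in the frame of mouth below -0.025 m and horizontal distance between cover and mouth below 0.006 m and z of cover in the frame of mouth between -0.002 and 0.002 m and angle between cover's own z axis and vertical below 0.03 rad and (horizontal distance between slot and screw1_top below 0.008 m or horizontal distance between slot and screw2_top below 0.008 m or horizontal distance between slot and screw3_top below 0.008 m or horizontal distance between slot and screw4_top below 0.008 m)), for 0.2 s.
4. all four screws are snug, about half way, before any is tightened hard (horizontal distance between cover and mouth below 0.006 m and z of cover in the frame of mouth between -0.002 and 0.002 m and angle between cover's own z axis and vertical below 0.03 rad and (horizontal distance between slot and screw1_top below 0.008 m or horizontal distance between slot and screw2_top below 0.008 m or horizontal distance between slot and screw3_top below 0.008 m or horizontal distance between slot and screw4_top below 0.008 m) and value of joint screw1 between 0.85 and 1.8 rad and value of joint screw2 between 0.85 and 1.8 rad and value of joint screw3 between 0.85 and 1.8 rad and value of joint screw4 between 0.85 and 1.8 rad), for 0.2 s.
5. all four screws are fully home (horizontal distance between cover and mouth below 0.006 m and z of cover in the frame of mouth between -0.002 and 0.002 m and angle between cover's own z axis and vertical below 0.03 rad and (horizontal distance between slot and screw1_top below 0.008 m or horizontal distance between slot and screw2_top below 0.008 m or horizontal distance between slot and screw3_top below 0.008 m or horizontal distance between slot and screw4_top below 0.008 m) and value of joint each of screw1, screw2, screw3, screw4 above 2.3 rad), for 0.2 s.
At the end, for the whole second after the job is handed in: lamp grip more than 200 mm to the side of the mouth's centre; every casting inside the barrel; cover flat on the flange within 2 mm in height and 6 mm of centre, a slot within 8 mm of its screw; all screws past 2.3 of 2.5 rad; all at rest (all of step 2 and all of step 5 and linear speed of cover below 0.02 m/s); the robot touches nothing.
It fails at once if a screw is past 1.8 rad while another is still below 0.7 (not even) ((value of joint screw1 above 1.8 rad and value of joint screw2 below 0.7 rad) or (value of joint screw1 above 1.8 rad and value of joint screw3 below 0.7 rad) or (value of joint screw1 above 1.8 rad and value of joint screw4 below 0.7 rad) or (value of joint screw2 above 1.8 rad and value of joint screw1 below 0.7 rad) or (value of joint screw2 above 1.8 rad and value of joint screw3 below 0.7 rad) or (value of joint screw2 above 1.8 rad and value of joint screw4 below 0.7 rad) or (value of joint screw3 above 1.8 rad and value of joint screw1 below 0.7 rad) or (value of joint screw3 above 1.8 rad and value of joint screw2 below 0.7 rad) or (value of joint screw3 above 1.8 rad and value of joint screw4 below 0.7 rad) or (value of joint screw4 above 1.8 rad and value of joint screw1 below 0.7 rad) or (value of joint screw4 above 1.8 rad and value of joint screw2 below 0.7 rad) or (value of joint screw4 above 1.8 rad and value of joint screw3 below 0.7 rad)).
It fails at once if first round not crosswise: two neighbouring screws are past 0.9 while the other two are below 0.55 ((value of joint each of screw1, screw2 above 0.9 rad and value of joint each of screw3, screw4 below 0.55 rad) or (value of joint each of screw2, screw3 above 0.9 rad and value of joint each of screw4, screw1 below 0.55 rad) or (value of joint each of screw3, screw4 above 0.9 rad and value of joint each of screw1, screw2 below 0.55 rad) or (value of joint each of screw4, screw1 above 0.9 rad and value of joint each of screw2, screw3 below 0.55 rad)).
It fails at once if second round not crosswise: two neighbouring screws are past 2.2 while the other two are below 1.8 ((value of joint each of screw1, screw2 above 2.2 rad and value of joint each of screw3, screw4 below 1.8 rad) or (value of joint each of screw2, screw3 above 2.2 rad and value of joint each of screw4, screw1 below 1.8 rad) or (value of joint each of screw3, screw4 above 2.2 rad and value of joint each of screw1, screw2 below 1.8 rad) or (value of joint each of screw4, screw1 above 2.2 rad and value of joint each of screw2, screw3 below 1.8 rad)).
It fails at once if the tin, the bur case or the dish is moved more than 40 mm (distance of any of tin, bur_case, dish from where it was at the start of the episode above 0.04 m).
Of ring_a, ring_b, medallion, buckle only 2 to 3 are there at a start; the rules pass over those that are not, and their reading is None.
At some moment in a run one of ring_a, ring_b, medallion, buckle may be knocked a few centimetres aside while the robot is not near it.
Once in a run the grip may slacken for a moment while it holds something.
It also fails if it takes over 210 s, if anything falls off the work surface, if the arm or the gripper's body presses on something with over 40 N, if the wrist force passes 120 N, or if a joint passes its speed limit or range.

## Robot

A 7-joint arm with a two-finger parallel gripper is mounted at the origin on the work surface. World frame = base frame: x ahead of the robot, y to its left, z up, the work surface at z = 0. Lengths are in m, angles in rad, forces in N, time in s.
With the tool pointing down it reaches from about 0.425 to 0.875 m from the base axis. Payload 4.7 kg.
Tool frame: the origin (TCP) lies at the very end of the fingers, on their centre line; the grasp point (between the pads) lies robot.tcp_to_grasp behind it (robot.tcp_to_grasp is the distance from the TCP to the grasp point, in m); z points along the fingers, y is the line along which they close (so a half turn about z gives the same grasp; the last joint's range is limited). The gripper opens to 87 mm and grips with 3 to 60 N. Pads are 19 mm wide; open, the fingers measure 117 mm over their backs; the gripper's body (75 mm by 190 mm) begins 51 mm behind the grasp point.
Start: joints at [-1.209, 0.321, -0.07, 1.45, 0.023, 1.371, -0.057], TCP at [0.222, 0.611, 0.223] pointing down, gripper open.
Joint ranges: [-2.86, 2.86], [-0.3, 2.09], [-1.38, 1.24], [0.06, 2.45], [-1.56, 4.7], [0.09, 2.05], [-2.69, 2.69]. Speed limits (rad/s): [2.57, 2.57, 3.14, 3.14, 3.14, 3.14, 3.14].

## Interface

Orientations are given as [roll, pitch, yaw] about the fixed x, y, z axes, in that order (R = Rz(yaw) Ry(pitch) Rx(roll)).
In Python, from rig import robot gives the robot as it stands. The module is installed in compiled form; this text tells all that it offers.
- The arm moves only by the tool move_arm, never from a script. Its argument "increments" is one flat list of numbers, 7 for each row, row after row: the turn, a rotation vector about the tool's x, y, z in rad, then the shift along the tool's x, y, z in cm, then the closure, from -1 (fully open) to 1 (shut), so that 0 is half open. In form: [ax, ay, az, tx, ty, tz, grip, ax, ay, az, tx, ty, tz, grip, ...]. A call has 1 to 10 rows; each row is the pose to reach, as a shift and turn from the pose commanded when the call began, along the tool's axes at that moment; what a row does not reach only later rows make up. A row lasts 1/10 s, in which the tool goes at most 50 mm and 8.59 degrees, less where a joint would pass 70% of its speed; a pose out of reach is approached as far as the arm can. A call with a gripper value outside its range is refused whole. The fingers move at their own pace and stop on an object; "newtons" is the grip in N (left out, the last holds). Time passes only in rows, so rows that repeat a pose let the fingers close. It gives the time, the measured TCP pose, the force, the opening and the grip force at its end, in the units of the state.
- robot.observe(): the state, without advancing time (a new reading comes with each control period).
- robot.read_camera(name): name is "scene" or "top" or "wrist"; returns a dict with "img" (480x640x3 uint8, red, green, blue), "z_map" (480x640 float32, m along the optical axis (not along the pixel's ray), 0 where there is no reading), "fx", "fy", "cx", "cy" (pixels), "k1" (the pictures are not rectified: a ray, as slopes to the right and down, at radius r is drawn at 1 + k1 r^2 times it, then the intrinsics apply), "extrinsics" (4x4, takes a point from camera to world coordinates). Camera axes: x right, y up, looking along -z (the intrinsics and any distortion apply to the point x, -y, -z); pixel columns grow to the right and rows downward; lengths in m; the calibration is good to about 2 mm. A picture is of the moment at which its call begins.
- robot.finish_job(): hands the job in; it is judged then, once.
The state is a dict: "clock": time; "joint_positions": joint angles; "qvel": joint speeds; "effort": joint torques, N m; "position": TCP position; "eef_rot": TCP orientation; "ft_force": force on the tool from outside, world axes, zero at the start; "torque": the same for the moment, N m; "finger_gap": finger opening in m; "gripper_force": force on a finger pad.
Only numpy, scipy, OpenCV 4.12 (cv2) and the standard library are available. Lean on these libraries where they do the work, as an engineer would, in place of code of your own. Each camera call takes 0.05 s, during which the arm holds its last target. There are 200 camera calls.

## Working session

There is one attempt and no reset: what is moved stays moved. The work goes in short steps, Python scripts to look and compute and a tool call to move; the robot and the scene stay as the last step left them, time stands still between calls to the robot, and variables do not carry over. Pictures are saved under pics/ and viewed, at most 14 in all, crops included, and the job is handed in when it is done.

Besides the shell and the picture viewer there is one more tool, called after "Request:" in YAML: its name, and indented under it one key for each argument. move_arm: Moves the arm, as the interface text tells. Its arguments: {"type":"object","properties":{"increments":{"type":"array","items":{"type":"number"}},"newtons":{"type":"number"}},"required":["increments"]}

```bash
mkdir -p pics; cat > h.py <<'E'
import numpy as np, cv2
from rig import robot
from scipy.spatial.transform import Rotation as R
def cam(n):
    c=robot.read_camera(n); return c
def save(c,name,crop=None,s=1):
    im=c["img"][:,:,::-1]
    if crop: im=im[crop[1]:crop[3],crop[0]:crop[2]]
    if s!=1: im=cv2.resize(im,None,fx=s,fy=s,interpolation=cv2.INTER_CUBIC)
    cv2.imwrite("pics/"+name+".png",im)
def rays(c,uv):
    K=np.array([[c["fx"],0,c["cx"]],[0,c["fy"],c["cy"]],[0,0,1]])
    p=cv2.undistortPoints(np.float64(uv).reshape(-1,1,2),K,np.array([c["k1"],0,0,0,0.])).reshape(-1,2)
    d=np.c_[p[:,0],-p[:,1],-np.ones(len(p))]
    E=np.array(c["extrinsics"]); return E[:3,3],d@E[:3,:3].T
def onz(c,uv,z):
    o,d=rays(c,uv); return o+d*((z-o[2])/d[:,2])[:,None]
def proj(c,P):
    E=np.array(c["extrinsics"]); q=(np.atleast_2d(P)-E[:3,3])@E[:3,:3]
    s=np.c_[q[:,0]/-q[:,2],-q[:,1]/-q[:,2]]; s=s*(1+c["k1"]*(s**2).sum(1))[:,None]
    return s*[c["fx"],c["fy"]]+[c["cx"],c["cy"]]
def cloud(c):
    v,u=np.mgrid[:480,:640]; o,d=rays(c,np.c_[u.ravel(),v.ravel()])
    P=o+d*c["z_map"].reshape(-1,1); P[c["z_map"].ravel()==0]=np.nan
    return P.reshape(480,640,3)
def st():
    s=robot.observe(); print({k:np.round(s[k],4) for k in("clock","position","eef_rot","ft_force","finger_gap","gripper_force","joint_positions")}); return s
E
python3 - <<'E'
from h import *
st(); print(robot.tcp_to_grasp, [x for x in dir(robot) if x[0]!='_'])
for n in("top","scene"):
    c=cam(n); save(c,n+"0"); print(n,c["k1"],c["fx"],np.round(c["extrinsics"],3).tolist(),(c["z_map"]>0).mean())
E
```

```text
{'clock': np.float64(0.0), 'position': array([0.2214, 0.6105, 0.2215]), 'eef_rot': array([-3.1397e+00,  1.0000e-04,  2.7938e+00]), 'ft_force': array([-0.0018, -0.9673, -0.1084]), 'finger_gap': np.float64(0.0868), 'gripper_force': np.float64(0.0), 'joint_positions': array([-1.2089,  0.3218, -0.0701,  1.4517,  0.0226,  1.3708, -0.0569])}
0.0187 ['Unreachable', 'finish_job', 'observe', 'read_camera', 'tcp_to_grasp']
top -0.11112154777766135 472.5906146995534 [[-0.015, 0.998, -0.057, 0.482], [-1.0, -0.016, -0.007, 0.046], [-0.008, 0.057, 0.998, 1.529], [0.0, 0.0, 0.0, 1.0]] 0.9961197916666666
scene -0.1070994251274188 542.5467141486664 [[0.456, -0.497, 0.739, 1.39], [0.89, 0.232, -0.393, -0.394], [0.024, 0.837, 0.547, 0.819], [0.0, 0.0, 0.0, 1.0]] 0.9960384114583334
```

View pics/top0.png

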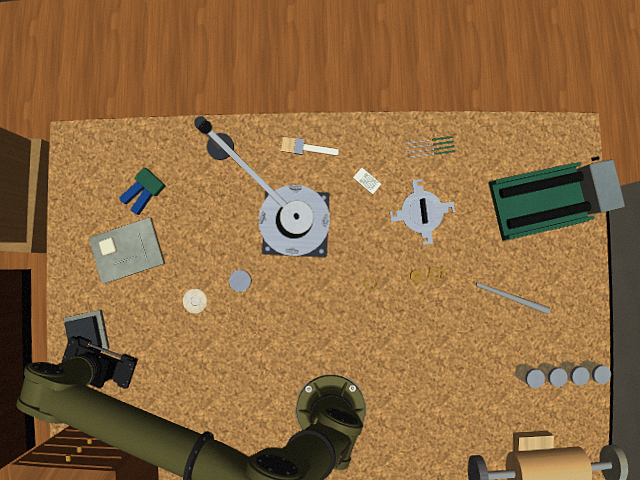

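View pics/scene0.png

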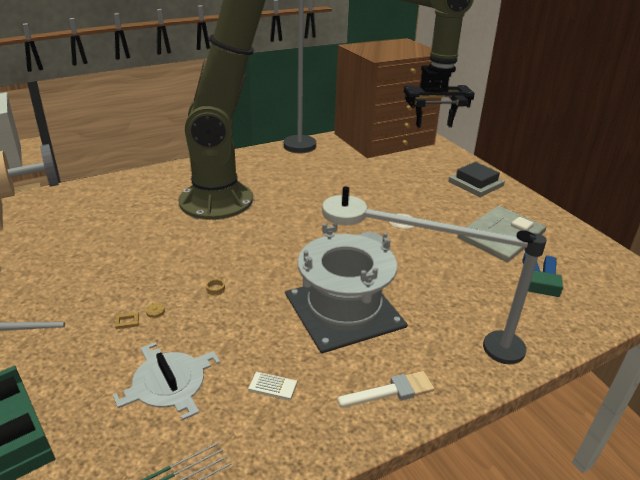

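```bash
python3 - <<'E'
from h import *
c=cam("top"); P=cloud(c)
im=c["img"]; a=cv2.resize(im[160:300,190:460],None,fx=2.9,fy=2.9,interpolation=cv2.INTER_CUBIC); cv2.imwrite("pics/crop1.png",a[:,:,::-1])
# grip top / head
z=P[...,2]
sub=np.zeros((480,640),bool); sub[150:300,190:480]=1
for lo,hi,n in((.30,.34,'grip'),(.26,.29,'head'),(.133,.147,'flange')):
    m=sub&(z>lo)&(z<hi)&((n!='grip')|(im.max(2)<80)); q=P[m]; print(n,m.sum(),q.mean(0).round(4),np.median(q,0).round(4),(q.min(0)+q.max(0)).round(4)/2)
# blobs on the bench of brass colour
hsv=cv2.cvtColor(im,cv2.COLOR_RGB2HSV)
print(im[275,405:450].tolist())
E
```

```text
grip 22 [0.5947 0.0898 0.3175] [0.5943 0.0899 0.3177] [0.5954  0.08975 0.31775]
head 1329 [0.634  0.1276 0.277 ] [0.6162 0.11   0.2771] [0.66675 0.16385 0.2771 ]
flange 2477 [0.5948 0.101  0.1399] [0.5878 0.0983 0.14  ] [0.5995  0.10255 0.14   ]
[[150, 111, 66], [139, 103, 58], [156, 118, 69], [177, 132, 78], [198, 149, 94], [72, 50, 11], [185, 142, 63], [189, 160, 67], [175, 135, 60], [170, 130, 54], [150, 111, 48], [163, 121, 45], [157, 120, 45], [154, 113, 49], [173, 135, 60], [172, 131, 60], [171, 134, 64], [173, 133, 52], [165, 121, 69], [164, 120, 77], [175, 133, 78], [198, 147, 87], [162, 118, 73], [127, 96, 42], [174, 133, 50], [154, 110, 44], [159, 110, 59], [157, 114, 71], [157, 117, 73], [182, 135, 85], [179, 137, 85], [164, 123, 76], [149, 108, 65], [165, 123, 75], [188, 138, 83], [109, 77, 43], [145, 108, 41], [165, 126, 49], [169, 126, 52], [179, 131, 82], [166, 125, 77], [157, 117, 73], [167, 127, 75], [176, 135, 80], [163, 122, 71]]
```

View pics/crop1.png

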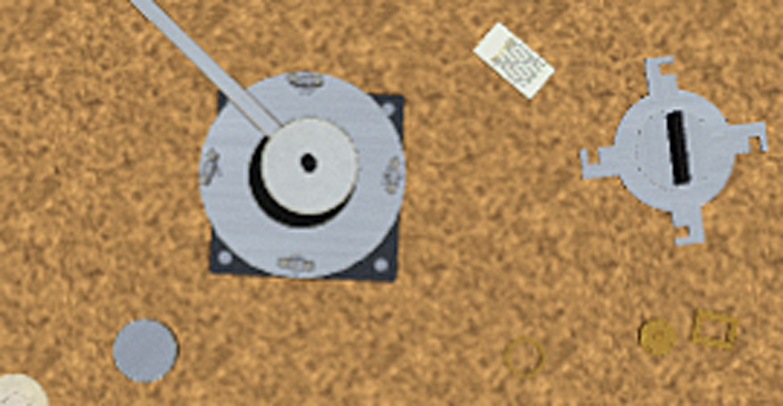

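```bash
cat >> h.py <<'E'
def go(p,yaw=None,pos=None):
    """print tool-axis shift (cm) and az to go from current measured pose to p,yaw (mod pi)"""
    s=robot.observe(); r=R.from_euler("xyz",s["eef_rot"]); y0=s["eef_rot"][2]
    d=r.inv().apply(np.array(p)-s["position"])*100
    rv=np.zeros(3)
    if yaw is not None:
        t=R.from_euler("xyz",[np.pi,0,y0+((yaw-y0+np.pi/2)%np.pi-np.pi/2)]); rv=(r.inv()*t).as_rotvec()
    print("turn",rv.round(3),"shift",d.round(2),"|",np.linalg.norm(d).round(1),"cm; q7 %.2f yaw %.3f"%(s["joint_positions"][6],y0)); return rv,d
E
python3 - <<'E'
from h import *
c=cam("top"); P=cloud(c); z=P[...,2]; im=c["img"]
print("hinge", onz(c,[[203,124]],.28).round(4), P[124,203].round(3), P[120:130,198:208,2].max().round(3))
m=np.zeros(z.shape,bool); m[150:290,230:350]=1; m&=(z>.155)&(z<.2)
n,l,s_,ce=cv2.connectedComponentsWithStats(m.astype(np.uint8))
for i in range(1,n):
    if s_[i,4]>4: q=P[l==i]; print(s_[i,4],ce[i].round(1),((q.min(0)+q.max(0))/2).round(4),q[:,2].max().round(4))
g=np.array([.595,.090]); h=onz(c,[[203,124]],.28)[0,:2]; d=h-g; print(np.linalg.norm(d),np.arctan2(d[1],d[0]))
for n_,uv,zz in(("ring",(370.3,282.4),.016),("med",(416.5,276.2),.01),("buck",(436.5,273.8),.01),("cover",(423.9,211.5),.042)): print(n_,onz(c,[uv],zz).round(4))
phi=np.arctan2(d[1],d[0])
# tool y perpendicular to arm => tool x along arm => yaw=phi
go([.595,.090,.36],phi)
E
```

```text
hinge [[0.8532 0.3412 0.28  ]] [0.85  0.339 0.291] 0.291
52 [295.3 187.6] [0.6908 0.0965 0.1715] 0.1862
49 [262.3 217.7] [0.604  0.1923 0.1707] 0.1859
43 [325.4 220.6] [0.5925 0.0114 0.1705] 0.1857
45 [292.5 250.8] [0.5056 0.1076 0.1709] 0.1859
0.36028850349197983 0.7716564925139555
ring [[ 0.4052 -0.1335  0.016 ]]
med [[ 0.422  -0.2839  0.01  ]]
buck [[ 0.4283 -0.3493  0.01  ]]
cover [[ 0.6275 -0.3062  0.042 ]]
turn [-1.000e-03 -1.000e-03 -1.119e+00] shift [-52.87 -36.24 -13.77] | 65.6 cm; q7 -0.06 yaw 2.794
```

Request:
move_arm:
  increments: [0,0,-0.3,0,0,-13.8,-1,0,0,-0.3,0,0,-13.8,-1,0,0,-0.4,0,0,-13.8,-1,0,0,-1.12,-52.9,-36.2,-13.8,-1,0,0,-1.12,-52.9,-36.2,-13.8,-1,0,0,-1.12,-52.9,-36.2,-13.8,-1,0,0,-1.12,-52.9,-36.2,-13.8,-1,0,0,-1.12,-52.9,-36.2,-13.8,-1,0,0,-1.12,-52.9,-36.2,-13.8,-1,0,0,-1.12,-52.9,-36.2,-13.8,-1]

```text
clock: 1.2
position: [0.4217, 0.3321, 0.3607]
eef_rot: [3.142, 0.0, -2.369]
ft_force: [-0.3, 0.3, 0.0]
finger_gap: 0.0868
gripper_force: 0.0
```

```bash
python3 - <<'E'
from h import *
st(); go([.595,.090,.36],.772)
E
```

```text
{'clock': np.float64(1.2), 'position': array([0.4217, 0.3321, 0.3607]), 'eef_rot': array([ 3.1415e+00,  5.0000e-04, -2.3690e+00]), 'ft_force': array([-0.3085,  0.3234,  0.0254]), 'finger_gap': np.float64(0.0868), 'gripper_force': np.float64(0.0), 'joint_positions': array([-0.7578,  0.0479,  0.0432,  1.4984, -0.0022,  1.5949,  1.6288])}
turn [0.    0.    0.001] shift [  4.49 -29.43   0.06] | 29.8 cm; q7 1.63 yaw -2.369
```

Request:
move_arm:
  increments: [0,0,0,4.5,-29.4,0,-1,0,0,0,4.5,-29.4,0,-1,0,0,0,4.5,-29.4,0,-1,0,0,0,4.5,-29.4,0,-1,0,0,0,4.5,-29.4,0,-1,0,0,0,4.5,-29.4,0,-1,0,0,0,4.5,-29.4,0,-1,0,0,0,4.5,-29.4,0,-1]

```text
clock: 2.0
position: [0.5941, 0.0907, 0.36]
eef_rot: [3.141, -0.001, -2.372]
ft_force: [-0.8, 0.8, 0.6]
finger_gap: 0.0872
gripper_force: 0.0
```

```bash
python3 - <<'E'
from h import *
st(); go([.595,.090,.287],.772)
c=cam("wrist"); save(c,"w1"); print(np.round(c["extrinsics"],3).tolist(),c["fx"])
P=cloud(c);m=(c["img"].max(2)<70)&(P[...,2]>.30)&(P[...,2]<.33);q=P[m]; print(m.sum(),np.median(q,0))
E
```

```text
{'clock': np.float64(2.0), 'position': array([0.5941, 0.0907, 0.36  ]), 'eef_rot': array([ 3.1410e+00, -8.0000e-04, -2.3724e+00]), 'ft_force': array([-0.8092,  0.8326,  0.6171]), 'finger_gap': np.float64(0.0872), 'gripper_force': np.float64(0.0), 'joint_positions': array([-0.4432,  0.1888,  0.2976,  1.3527, -0.0552,  1.6092,  2.1874])}
turn [ 0.001 -0.001 -0.003] shift [-0.03 -0.12  7.3 ] | 7.3 cm; q7 2.19 yaw -2.372
[[-0.696, -0.692, -0.193, 0.541], [0.718, -0.67, -0.188, 0.039], [0.0, -0.269, 0.963, 0.521], [0.0, 0.0, 0.0, 1.0]] 371.5782579528325
519 [0.59403365 0.087757   0.31622408]
```

View pics/w1.png

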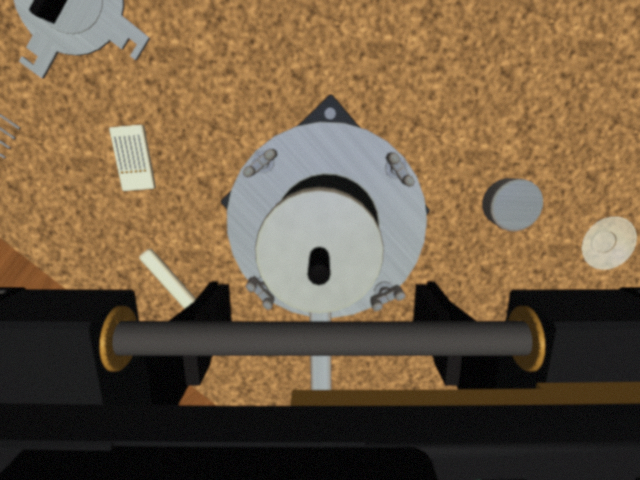

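Request:
move_arm:
  increments: [0,0,0,0,-0.1,3.5,-1,0,0,0,0,-0.1,7.3,-1,0,0,0,0,-0.1,7.3,0.5,0,0,0,0,-0.1,7.3,1,0,0,0,0,-0.1,7.3,1,0,0,0,0,-0.1,7.3,1,0,0,0,0,-0.1,7.3,1,0,0,0,0,-0.1,7.3,1]
  newtons: 20

```text
clock: 2.85
position: [0.5949, 0.0913, 0.2886]
eef_rot: [-3.141, 0.001, -2.369]
ft_force: [0.2, 0.6, 0.0]
finger_gap: 0.0467
gripper_force: 0.0
```

Request:
move_arm:
  increments: [0,0,0.1,-0.18,3.67,0,1,0,0,0.2,-0.73,7.31,0,1,0,0,0.3,-1.64,10.88,0,1,0,0,0.4,-2.9,14.33,0,1,0,0,0.5,-4.5,17.64,0,1,0,0,0.6,-6.43,20.78,0,1,0,0,0.7,-8.65,23.7,0,1,0,0,0.8,-11.16,26.4,0,1,0,0,0.9,-13.92,28.83,0,1,0,0,1.0,-16.9,30.97,0,1]

```text
clock: 3.85
position: [0.4986, 0.4325, 0.2883]
eef_rot: [3.142, -0.001, 2.91]
ft_force: [1.2, -0.2, 2.8]
finger_gap: 0.0132
gripper_force: 20.0
```

```bash
python3 - <<'E'
from h import *
st(); c=cam("top"); save(c,"t2")
P=cloud(c); z=P[...,2]; m=np.zeros(z.shape,bool); m[170:270,240:350]=1; m&=(z>.15)&(z<.2)
n,l,s_,ce=cv2.connectedComponentsWithStats(m.astype(np.uint8)); C=[]
for i in range(1,n):
    if s_[i,4]>4: q=P[l==i]; C.append((q.min(0)+q.max(0))/2); print(s_[i,4],ce[i].round(1),C[-1].round(4))
print(np.mean(C,0))
E
```

```text
{'clock': np.float64(3.85), 'position': array([0.4986, 0.4325, 0.2883]), 'eef_rot': array([ 3.1416e+00, -7.0000e-04,  2.9105e+00]), 'ft_force': array([ 1.223 , -0.2131,  2.7596]), 'finger_gap': np.float64(0.0132), 'gripper_force': np.float64(19.9965), 'joint_positions': array([-0.8537,  0.321 ,  0.1318,  1.3244, -0.0421,  1.4992,  0.6141])}
63 [295.3 187.9] [0.6906 0.0967 0.1677]
57 [262.3 217.7] [0.604  0.194  0.1672]
54 [325.6 220.6] [0.5924 0.0099 0.1667]
54 [292.3 250.9] [0.507  0.1077 0.1686]
[0.5984987  0.10206561 0.16757845]
```

Request:
move_arm:
  increments: [0,0,0,0,0,0,-0.2,0,0,0,0,0,0,-0.2,0,0,0,0,0,0,-0.2,0,0,0,0,0,-4,-0.2,0,0,0,0,0,-8,-1]

```text
clock: 4.4
position: [0.4991, 0.4289, 0.3673]
eef_rot: [-3.138, -0.002, 2.912]
ft_force: [0.3, -0.4, 1.7]
finger_gap: 0.0451
gripper_force: 0.0
```

```bash
python3 - <<'E'
from h import *
st(); go([.46,-.23,.30],1.6)
c=cam("top");P=cloud(c);m=(P[...,2]>.30)&(c["img"].max(2)<80); print(P[m].shape)
E
```

```text
{'clock': np.float64(4.4), 'position': array([0.4991, 0.4289, 0.3673]), 'eef_rot': array([-3.1382e+00, -1.9000e-03,  2.9122e+00]), 'ft_force': array([ 0.341 , -0.4366,  1.6585]), 'finger_gap': np.float64(0.0451), 'gripper_force': np.float64(0.0), 'joint_positions': array([-0.85  ,  0.3205,  0.1391,  1.1711, -0.0435,  1.6567,  0.6199])}
turn [-4.000e-03  1.000e-03  1.312e+00] shift [-11.19 -65.03   6.93] | 66.3 cm; q7 0.62 yaw 2.912
(11177, 3)
```

Request:
move_arm:
  increments: [0,0,0.1,-11.2,-65,0,-1,0,0,0.25,-11.2,-65,0,-1,0,0,0.4,-11.2,-65,0,-1,0,0,0.5,-11.2,-65,0,-1,0,0,0.65,-11.2,-65,0,-1,0,0,0.8,-11.2,-65,0,-1,0,0,0.95,-11.2,-65,0,-1,0,0,1.1,-11.2,-65,2,-1,0,0,1.2,-11.2,-65,4,-1,0,0,1.3,-11.2,-65,6.9,-1]

```text
clock: 5.45
position: [0.4702, -0.069, 0.3446]
eef_rot: [3.139, -0.001, 1.608]
ft_force: [1.1, -0.2, 0.6]
finger_gap: 0.0868
gripper_force: 0.0
```

```bash
python3 - <<'E'
from h import *
st(); go([.46,-.23,.30],1.6)
E
```

```text
{'clock': np.float64(5.45), 'position': array([ 0.4702, -0.069 ,  0.3446]), 'eef_rot': array([ 3.1386e+00, -1.4000e-03,  1.6079e+00]), 'ft_force': array([ 1.1327, -0.1577,  0.6079]), 'finger_gap': np.float64(0.0868), 'gripper_force': np.float64(0.0), 'joint_positions': array([-0.4806, -0.1219,  0.5199,  1.6766,  0.0588,  1.568 ,  0.0732])}
turn [ 0.003 -0.001  0.008] shift [-16.06  -1.63   4.43] | 16.7 cm; q7 0.07 yaw 1.608
```

Request:
move_arm:
  increments: [0,0,0,-16,-1.6,4.4,-1,0,0,0,-16,-1.6,4.4,-1,0,0,0,-16,-1.6,4.4,-1,0,0,0,-16,-1.6,4.4,-1,0,0,0,-16,-1.6,4.4,-1,0,0,0,-16,-1.6,4.4,-1]

```text
clock: 6.05
position: [0.4614, -0.2261, 0.2999]
eef_rot: [3.141, -0.001, 1.613]
ft_force: [0.0, 0.3, 0.7]
finger_gap: 0.0869
gripper_force: 0.0
```

```bash
python3 - <<'E'
from h import *
st()
c=cam("wrist"); save(c,"w2")
im=c["img"]; P=cloud(c); z=P[...,2]
hsv=cv2.cvtColor(cv2.medianBlur(im,3),cv2.COLOR_RGB2HSV)
m=((z>.006)&(z<.025)).astype(np.uint8)
n,l,s_,ce=cv2.connectedComponentsWithStats(m)
for i in range(1,n):
    if s_[i,4]>60:
        q=P[l==i]; k=cv2.minAreaRect(np.float32(q[:,:2])); print(s_[i,4],ce[i].round(0),((q.min(0)+q.max(0))/2).round(4),np.round(k[0],4),np.round(k[1],3),round(k[2],1),np.median(hsv[l==i],0))
E
```

```text
{'clock': np.float64(6.05), 'position': array([ 0.4614, -0.2261,  0.2999]), 'eef_rot': array([ 3.1413e+00, -1.4000e-03,  1.6128e+00]), 'ft_force': array([0.0102, 0.3059, 0.6593]), 'finger_gap': np.float64(0.0869), 'gripper_force': np.float64(0.0), 'joint_positions': array([-0.3366, -0.0234,  0.7366,  1.6828,  0.0144,  1.4765,  0.4405])}
305 [ 3. 17.] [ 0.1013 -0.039   0.0097] [ 0.1018 -0.0392] [0.048 0.008] 76.6 [ 27. 109.  39.]
1105 [505.   5.] [ 0.6302 -0.0016  0.01  ] [ 0.6304 -0.0038] [0.136 0.015] 2.0 [100.  24.  53.]
2841 [558. 133.] [ 0.7346 -0.1313  0.01  ] [ 0.7349 -0.1315] [0.086 0.046] 48.7 [ 34.  26. 212.]
474 [275. 123.] [ 0.404  -0.1361  0.0119] [ 0.4043 -0.1359] [0.043 0.043] 48.3 [ 19. 161. 162.]
7148 [452. 259.] [ 0.6314 -0.2855  0.0155] [ 0.6315 -0.308 ] [0.17  0.173] 53.7 [ 94.  13. 175.]
813 [290. 247.] [ 0.4224 -0.2833  0.0099] [ 0.4224 -0.2833] [0.039 0.041] 1.5 [ 19. 165. 165.]
672 [294. 294.] [ 0.4291 -0.348   0.0086] [ 0.4295 -0.348 ] [0.05  0.038] 76.8 [ 19. 168. 160.]
272 [261. 392.] [ 0.3846 -0.4984  0.013 ] [ 0.386  -0.5006] [0.051 0.014] 67.3 [ 30.  15. 138.]
```

View pics/w2.png

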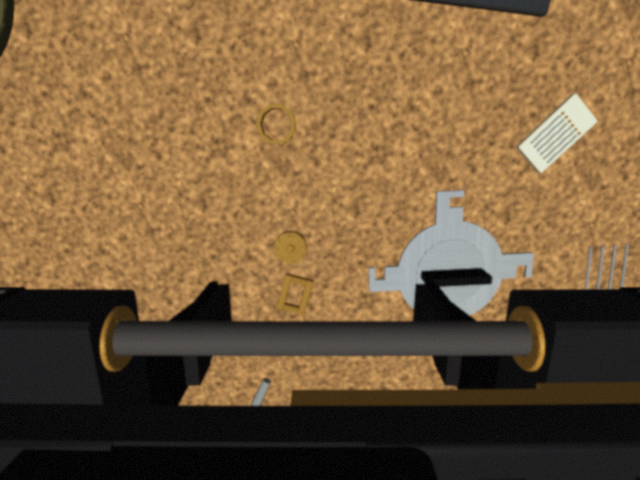

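```bash
python3 - <<'E'
from h import *
go([.4295,-.348,.004],1.34)
E
```

```text
turn [ 0.001 -0.001  0.275] shift [-12.17  -3.81  29.59] | 32.2 cm; q7 0.44 yaw 1.615
```

Request:
move_arm:
  increments: [0,0,0.15,-12.2,-3.8,6,-0.4,0,0,0.28,-12.2,-3.8,10,-0.4,0,0,0.28,-12.2,-3.8,15,-0.4,0,0,0.28,-12.2,-3.8,20,-0.4,0,0,0.28,-12.2,-3.8,24,-0.4,0,0,0.28,-12.2,-3.8,26.5,-0.4,0,0,0.28,-12.2,-3.8,28,-0.4,0,0,0.28,-12.2,-3.8,29,-0.4,0,0,0.28,-12.2,-3.8,29.5,-0.4,0,0,0.28,-12.2,-3.8,29.5,-0.4]

```text
clock: 7.1
position: [0.4307, -0.3495, 0.0059]
eef_rot: [3.14, -0.0, 1.335]
ft_force: [0.2, 0.6, -0.1]
finger_gap: 0.0607
gripper_force: 0.0
```

Request:
move_arm:
  increments: [0,0,0,0,0,0,1,0,0,0,0,0,0,1,0,0,0,0,0,0,1,0,0,0,0,0,0,1,0,0,0,0,0,0,1,0,0,0,0,0,0,1]
  newtons: 25

```text
clock: 7.7
position: [0.4299, -0.35, 0.0056]
eef_rot: [3.14, -0.0, 1.334]
ft_force: [-1.3, 1.2, 5.7]
finger_gap: 0.0375
gripper_force: 25.0
```

```bash
python3 - <<'E'
from h import *
st();go([.598,.102,.25],1.8)
E
```

```text
{'clock': np.float64(7.7), 'position': array([ 0.4299, -0.35  ,  0.0056]), 'eef_rot': array([ 3.1404e+00, -3.0000e-04,  1.3338e+00]), 'ft_force': array([-1.3377,  1.1567,  5.7214]), 'finger_gap': np.float64(0.0375), 'gripper_force': np.float64(25.001), 'joint_positions': array([-0.0273,  0.4205,  0.7829,  1.9343, -0.3676,  0.9328,  0.6983])}
turn [ 0.001 -0.    -0.466] shift [ 47.89   5.76 -24.42] | 54.1 cm; q7 0.70 yaw 1.334
```

Request:
move_arm:
  increments: [0,0,0,0,0,-5,1,0,0,0,2,0.3,-10,1,0,0,-0.1,5,1,-13,1,0,0,-0.2,9,1.5,-17,1,0,0,-0.3,13,2,-19,1,0,0,-0.4,18,3,-20,1,0,0,-0.45,23,3.5,-20,1,0,0,-0.47,28,4,-20,1,0,0,-0.47,32.5,4.5,-20,1,0,0,-0.47,37,5,-20,1]

```text
clock: 8.7
position: [0.5649, 0.0006, 0.2046]
eef_rot: [-3.142, -0.001, 1.805]
ft_force: [0.6, -0.6, -0.4]
finger_gap: 0.0374
gripper_force: 25.0
```

```bash
python3 - <<'E'
from h import *
st();go([.598,.102,.15])
E
```

```text
{'clock': np.float64(8.7), 'position': array([0.5649, 0.0006, 0.2046]), 'eef_rot': array([-3.1415e+00, -6.0000e-04,  1.8046e+00]), 'ft_force': array([ 0.5679, -0.611 , -0.4458]), 'finger_gap': np.float64(0.0374), 'gripper_force': np.float64(24.9979), 'joint_positions': array([-0.5789,  0.1612,  0.5935,  1.712 , -0.094 ,  1.297 ,  0.2679])}
turn [0. 0. 0.] shift [9.09 5.57 5.47] | 12.0 cm; q7 0.27 yaw 1.805
```

Request:
move_arm:
  increments: [0,0,0,3.8,2.3,0,1,0,0,0,7.6,4.6,0,1,0,0,0,9.1,5.6,1,1,0,0,0,9.1,5.6,4,1,0,0,0,9.1,5.6,6.5,1,0,0,0,9.1,5.6,6.5,-0.2,0,0,0,9.1,5.6,6.5,-0.3,0,0,0,9.1,5.6,6.5,-0.3,0,0,0,9.1,5.6,2,-0.3,0,0,0,9.1,5.6,-2,-0.3]

```text
clock: 9.7
position: [0.5983, 0.0991, 0.2272]
eef_rot: [3.141, 0.0, 1.803]
ft_force: [1.6, 0.2, 0.5]
finger_gap: 0.0559
gripper_force: 0.0
```

```bash
python3 - <<'E'
from h import *
st();go([.4224,-.2833,.2],1.34)
c=cam("top"); P=cloud(c); m=(P[...,2]>.004)&(P[...,2]<.03)
hsv=cv2.cvtColor(c["img"],cv2.COLOR_RGB2HSV)
n,l,s_,ce=cv2.connectedComponentsWithStats(m.astype(np.uint8))
for i in range(1,n):
    if 15<s_[i,4]<400:
        q=P[l==i]; print(s_[i,4],ce[i].round(0),((q.min(0)+q.max(0))/2).round(4),np.median(hsv[l==i],0))
q=P[200:240,280:310].reshape(-1,3); q=q[(q[:,2]<.13)]; print(np.c_[np.percentile(q[:,2],[5,50,90,99])].T)
E
```

```text
{'clock': np.float64(9.7), 'position': array([0.5983, 0.0991, 0.2272]), 'eef_rot': array([3.1407, 0.    , 1.8032]), 'ft_force': array([1.6414, 0.2225, 0.5291]), 'finger_gap': np.float64(0.0559), 'gripper_force': np.float64(0.0), 'joint_positions': array([-0.6613,  0.2419,  0.5407,  1.5781, -0.1267,  1.3557,  0.1259])}
turn [ 0.001 -0.     0.463] shift [-33.16 -25.93   2.7 ] | 42.2 cm; q7 0.13 yaw 1.803
36 [441. 138.] [ 0.8746 -0.3838  0.0088] [ 45.  144.  105.5]
16 [391. 141.] [ 0.8656 -0.2172  0.0069] [ 16. 139. 172.]
40 [443. 142.] [ 0.8619 -0.3864  0.009 ] [ 62.  140.5 103. ]
21 [437. 153.] [ 0.8236 -0.3631  0.0104] [ 30. 134. 126.]
17 [451. 152.] [ 0.8235 -0.4119  0.008 ] [ 45. 138. 107.]
18 [232. 170.] [0.7742 0.3121 0.0069] [ 16.  141.  170.5]
393 [366. 180.] [ 0.733  -0.1283  0.0124] [ 40.  14. 225.]
79 [566. 171.] [ 0.7585 -0.8003  0.017 ] [ 76. 137.  93.]
36 [547. 175.] [ 0.7445 -0.7268  0.0255] [ 77.  138.5  96. ]
43 [519. 181.] [ 0.725  -0.6296  0.0257] [ 77. 137.  98.]
48 [160. 188.] [0.7221 0.5445 0.0169] [ 72.5 143.   41. ]
375 [136. 198.] [0.6879 0.6309 0.017 ] [108. 2
[... 1162 characters left out ...]
5.  38.  62.]Traceback (most recent call last):
  File "<stdin>", line 9, in <module>
    return _quantile_unchecked(
        a, q, axis, out, overwrite_input, method, keepdims, weights)
    return _ureduce(a,
                    func=_quantile_ureduce_func,
    ...<5 lines>...
                    overwrite_input=overwrite_input,
                    method=method)
    r = func(a, **kwargs)
    result = _quantile(arr,
                       quantiles=q,
    ...<2 lines>...
                       out=out,
                       weights=wgt)
    slices_having_nans = np.isnan(arr[-1, ...])
                                  ~~~^^^^^^^^^
IndexError: index -1 is out of bounds for axis 0 with size 0
```

Request:
move_arm:
  increments: [0,0,0.1,-4,-3.1,0,-0.4,0,0,0.2,-8,-6.2,0,-0.4,0,0,0.3,-12,-9.3,0,-0.4,0,0,0.4,-16,-12.4,0,-0.4,0,0,0.46,-20,-15.5,2,-0.4,0,0,0.46,-24,-18.6,5,-0.4,0,0,0.46,-28,-21.8,8,-0.4,0,0,0.46,-31.5,-24.6,11,-0.4,0,0,0.46,-33.2,-25.9,15,-0.4,0,0,0.46,-33.2,-25.9,16,-0.4]

```text
clock: 10.75
position: [0.4212, -0.287, 0.0649]
eef_rot: [3.139, 0.001, 1.339]
ft_force: [0.3, 0.6, -0.5]
finger_gap: 0.0609
gripper_force: 0.0
```

```bash
python3 - <<'E'
from h import *
st();go([.423,-.2833,.004],1.34)
c=cam("wrist");P=cloud(c); m=(P[...,2]>.005)&(P[...,2]<.03)
n,l,s_,ce=cv2.connectedComponentsWithStats(m.astype(np.uint8))
for i in range(1,n):
    q=P[l==i]; k=(q.min(0)+q.max(0))/2
    if s_[i,4]>100 and k[0]<.5: print(s_[i,4],ce[i].round(0),k.round(4),(q.max(0)-q.min(0)).round(3))
E
```

```text
{'clock': np.float64(10.75), 'position': array([ 0.4212, -0.287 ,  0.0649]), 'eef_rot': array([3.1390e+00, 7.0000e-04, 1.3386e+00]), 'ft_force': array([ 0.3377,  0.5634, -0.5145]), 'finger_gap': np.float64(0.0609), 'gripper_force': np.float64(0.0), 'joint_positions': array([-0.2495,  0.2188,  0.8794,  2.0032, -0.1999,  1.004 ,  0.4937])}
turn [ 0.003  0.001 -0.001] shift [0.4  0.07 6.09] | 6.1 cm; q7 0.49 yaw 1.339
1502 [223.  26.] [ 0.4035 -0.1444  0.0113] [0.043 0.028 0.013]
3415 [323. 257.] [ 0.4226 -0.2838  0.0099] [0.041 0.041 0.01 ]
```

Request:
move_arm:
  increments: [0,0,0,0.4,0.1,3,-0.4,0,0,0,0.4,0.1,5,-0.4,0,0,0,0.4,0.1,6,-0.3,0,0,0,0.4,0.1,6.1,1,0,0,0,0.4,0.1,6.1,1,0,0,0,0.4,0.1,6.1,1,0,0,0,0.4,0.1,6.1,1,0,0,0,0.4,0.1,6.1,1]
  newtons: 30

```text
clock: 11.6
position: [0.4259, -0.28, 0.0052]
eef_rot: [3.139, -0.0, 1.344]
ft_force: [-0.3, 0.8, 6.4]
finger_gap: 0.0406
gripper_force: 30.0
```

Request:
move_arm:
  increments: [0,0,0,0,0,-4,1,0,0,0,1,0,-9,1,0,0,-0.1,3,1,-14,1,0,0,-0.2,6,2,-18,1,0,0,-0.3,10,3,-20,1,0,0,-0.4,14,4,-20.5,1,0,0,-0.45,18,5,-20.5,1,0,0,-0.47,22,6,-20.5,1,0,0,-0.47,26,7,-20.5,1,0,0,-0.47,30,7.5,-20.5,1]

```text
clock: 12.6
position: [0.566, -0.0026, 0.209]
eef_rot: [3.141, 0.0, 1.814]
ft_force: [0.3, -0.7, -0.9]
finger_gap: 0.0405
gripper_force: 30.0
```

```bash
python3 - <<'E'
from h import *
st();go([.598,.102,.145])
E
```

```text
{'clock': np.float64(12.6), 'position': array([ 0.566 , -0.0026,  0.209 ]), 'eef_rot': array([3.1411e+00, 1.0000e-04, 1.8137e+00]), 'ft_force': array([ 0.3342, -0.6742, -0.9293]), 'finger_gap': np.float64(0.0405), 'gripper_force': np.float64(29.9981), 'joint_positions': array([-0.6318,  0.1656,  0.6608,  1.7058, -0.1051,  1.3054,  0.2929])}
turn [0. 0. 0.] shift [9.39 5.62 6.4 ] | 12.7 cm; q7 0.29 yaw 1.814
```

Request:
move_arm:
  increments: [0,0,0,4,2.3,0,1,0,0,0,7.8,4.6,0,1,0,0,0,9.4,5.6,1,1,0,0,0,9.4,5.6,4,1,0,0,0,9.4,5.6,6.5,1,0,0,0,9.4,5.6,6.5,-0.2,0,0,0,9.4,5.6,6.5,-0.4,0,0,0,9.4,5.6,6.5,-0.4,0,0,0,9.4,5.6,2,-0.4,0,0,0,9.4,5.6,-2,-0.4]

```text
clock: 13.6
position: [0.5973, 0.1001, 0.2314]
eef_rot: [3.14, -0.0, 1.813]
ft_force: [1.3, -0.4, 1.3]
finger_gap: 0.0603
gripper_force: 0.0
```

```bash
python3 - <<'E'
from h import *
st();go([.404,-.1345,.08],1.34)
E
```

```text
{'clock': np.float64(13.6), 'position': array([0.5973, 0.1001, 0.2314]), 'eef_rot': array([ 3.1404, -0.    ,  1.8131]), 'ft_force': array([ 1.3406, -0.3531,  1.3436]), 'finger_gap': np.float64(0.0603), 'gripper_force': np.float64(0.0), 'joint_positions': array([-0.7169,  0.2443,  0.6057,  1.5764, -0.1413,  1.364 ,  0.1462])}
turn [ 0.001 -0.     0.473] shift [-18.14 -24.41  15.11] | 34.0 cm; q7 0.15 yaw 1.813
```

Request:
move_arm:
  increments: [0,0,0.1,-2.5,-3.4,0,-0.3,0,0,0.2,-5,-6.8,0,-0.3,0,0,0.3,-7.5,-10.2,0,-0.3,0,0,0.4,-10.2,-13.8,2,-0.3,0,0,0.47,-13,-17.4,5,-0.3,0,0,0.47,-15.5,-21,9,-0.3,0,0,0.47,-18.1,-24.4,12,-0.3,0,0,0.47,-18.1,-24.4,15.1,-0.3,0,0,0.47,-18.1,-24.4,15.1,-0.3]

```text
clock: 14.5
position: [0.3997, -0.1351, 0.0756]
eef_rot: [-3.136, -0.0, 1.339]
ft_force: [0.0, 0.3, -0.0]
finger_gap: 0.0565
gripper_force: 0.0
```

```bash
python3 - <<'E'
from h import *
st()
c=cam("wrist");P=cloud(c); m=(P[...,2]>.005)&(P[...,2]<.03)
n,l,s_,ce=cv2.connectedComponentsWithStats(m.astype(np.uint8))
for i in range(1,n):
    q=P[l==i]; k=(q.min(0)+q.max(0))/2
    if s_[i,4]>100 and .2<k[0]<.5: print(s_[i,4],ce[i].round(0),k.round(4),(q.max(0)-q.min(0)).round(3)); T=k
go([T[0],T[1],.004],1.34)
E
```

```text
{'clock': np.float64(14.5), 'position': array([ 0.3997, -0.1351,  0.0756]), 'eef_rot': array([-3.1359e+00, -4.0000e-04,  1.3385e+00]), 'ft_force': array([ 0.0493,  0.2553, -0.0093]), 'finger_gap': np.float64(0.0565), 'gripper_force': np.float64(0.0), 'joint_positions': array([-0.5935, -0.0781,  0.8436,  2.1801,  0.068 ,  1.0202, -0.0196])}
1765 [330. 261.] [ 0.4038 -0.1353  0.011 ] [0.044 0.044 0.012]
turn [-0.002 -0.001  0.001] shift [-0.08  0.13  7.4 ] | 7.4 cm; q7 -0.02 yaw 1.341
```

Request:
move_arm:
  increments: [0,0,0,-0.1,0.1,3,-0.3,0,0,0,-0.1,0.1,5.5,-0.3,0,0,0,-0.1,0.1,7,-0.3,0,0,0,-0.1,0.1,7.4,0,0,0,0,-0.1,0.1,7.4,1,0,0,0,-0.1,0.1,7.4,1,0,0,0,-0.1,0.1,7.4,1,0,0,0,-0.1,0.1,7.4,1]
  newtons: 25

```text
clock: 15.35
position: [0.4066, -0.1348, 0.0054]
eef_rot: [3.138, -0.002, 1.344]
ft_force: [1.0, 1.6, 8.4]
finger_gap: 0.0419
gripper_force: 25.0
```

Request:
move_arm:
  increments: [0,0,0,0,0,-4,1,0,0,0,0,0,-9,1,0,0,0,0,0,-14,1,0,0,-0.1,0,2,-18,1,0,0,-0.2,0,5,-20.5,1,0,0,-0.3,0.5,8,-20.5,1,0,0,-0.35,2,10,-20.5,1,0,0,-0.4,5,11,-20.5,1,0,0,-0.45,9,12,-20.5,1,0,0,-0.47,13,13,-20.5,1]

```text
clock: 16.35
position: [0.561, -0.0368, 0.2093]
eef_rot: [3.141, -0.0, 1.814]
ft_force: [0.2, 0.0, 0.2]
finger_gap: 0.0414
gripper_force: 25.0
```

```bash
python3 - <<'E'
from h import *
st();go([.598,.102,.145])
E
```

```text
{'clock': np.float64(16.35), 'position': array([ 0.561 , -0.0368,  0.2093]), 'eef_rot': array([ 3.1411e+00, -3.0000e-04,  1.8138e+00]), 'ft_force': array([0.2219, 0.0218, 0.2142]), 'finger_gap': np.float64(0.0414), 'gripper_force': np.float64(24.9987), 'joint_positions': array([-0.7746,  0.1843,  0.8961,  1.7197, -0.1492,  1.3084,  0.395 ])}
turn [0. 0. 0.] shift [12.58  6.93  6.44] | 15.7 cm; q7 0.40 yaw 1.814
```

Request:
move_arm:
  increments: [0,0,0,4,2.3,0,1,0,0,0,8,4.6,0,1,0,0,0,12.6,6.9,0,1,0,0,0,12.6,6.9,4,1,0,0,0,12.6,6.9,6.5,1,0,0,0,12.6,6.9,6.5,-0.2,0,0,0,12.6,6.9,6.5,-0.4,0,0,0,12.6,6.9,6.5,-0.4,0,0,0,12.6,6.9,2,-0.4,0,0,0,12.6,6.9,-2,-0.4]

```text
clock: 17.35
position: [0.5973, 0.1007, 0.2316]
eef_rot: [3.14, -0.0, 1.813]
ft_force: [0.8, 0.1, 0.4]
finger_gap: 0.06
gripper_force: 0.0
```

Request:
move_arm:
  increments: [0,0,0,-3,0,-5,-1,0,0,0,-3,0,-10,-1,0,0,0,-3,0,-12,-1,0,0,0,-3,0,-12,-1]

```text
clock: 17.75
position: [0.6068, 0.0705, 0.356]
eef_rot: [3.13, -0.0, 1.812]
ft_force: [-0.1, -0.4, 0.4]
finger_gap: 0.0833
gripper_force: 0.0
```

```bash
python3 - <<'E'
from h import *
st(); c=cam("wrist"); save(c,"w3"); P=cloud(c); z=P[...,2]
near=(np.hypot(P[...,0]-.598,P[...,1]-.102)<.125)
m=near&(z>.135)&(z<.145); q=P[m]; print("flange",q.mean(0))
ct,_=cv2.findContours(m.astype(np.uint8),cv2.RETR_EXTERNAL,cv2.CHAIN_APPROX_NONE); 
m=near&(z>.166)&(z<.2)
n,l,s_,ce=cv2.connectedComponentsWithStats(m.astype(np.uint8)); C=[]
for i in range(1,n):
    if s_[i,4]>30:
        q=P[l==i]; k=cv2.minAreaRect(np.float32(q[:,:2])); pc=np.linalg.svd(q[:,:2]-q[:,:2].mean(0))[2][0]
        C.append(k[0]); print(s_[i,4],ce[i].round(0),np.round(k[0],4),np.round(k[1],4),round(k[2],1),"pc",np.degrees(np.arctan2(pc[1],pc[0])).round(1),q[:,2].max().round(4))
C=np.array(C);print(C.mean(0)); d=C-C.mean(0); print(np.hypot(*d.T),np.degrees(np.arctan2(d[:,1],d[:,0])))
m=(z<.06)&(np.hypot(P[...,0]-.598,P[...,1]-.102)<.07)&(z>.0); print("inside",m.sum(), np.percentile(z[m],[5,50,95]))
E
```

```text
{'clock': np.float64(17.75), 'position': array([0.6068, 0.0705, 0.356 ]), 'eef_rot': array([ 3.1301e+00, -2.0000e-04,  1.8118e+00]), 'ft_force': array([-0.0918, -0.3787,  0.3832]), 'finger_gap': np.float64(0.0833), 'gripper_force': np.float64(0.0), 'joint_positions': array([-0.8392,  0.2535,  0.8565,  1.3623, -0.1937,  1.5993,  0.2344])}
flange [0.59796717 0.10949129 0.13883395]
488 [352.  85.] [0.6049 0.1942] [0.0093 0.0357] 71.0 pc -18.9 0.1825
443 [225. 157.] [0.5085 0.1079] [0.0363 0.0092] 80.7 pc -99.5 0.182
397 [413. 215.] [0.6913 0.097 ] [0.0344 0.0097] 82.7 pc -96.8 0.1822
373 [293. 275.] [0.5936 0.0115] [0.009  0.0359] 81.4 pc -8.5 0.1814
[0.59956788 0.1026497 ]
[0.09171143 0.09121427 0.09187729 0.09136811] [ 86.66864412 176.6946743   -3.52110765 -93.74682084]
inside 8133 [0.03155646 0.03322871 0.05197271]
```

View pics/w3.png

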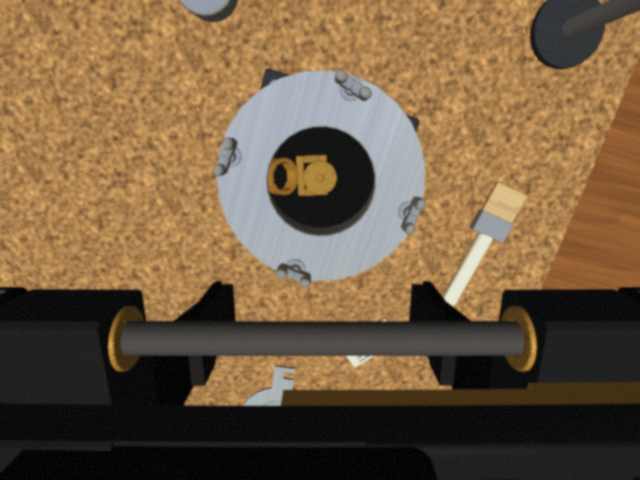

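```bash
python3 - <<'E'
from h import *
go([.63,-.25,.30],.2)
E
```

```text
turn [ 0.006  0.005 -1.529] shift [-31.75  -5.36   5.25] | 32.6 cm; q7 0.23 yaw 1.812
```

Request:
move_arm:
  increments: [0,0,0.14,-4,-0.6,0.6,-0.5,0,0,0.28,-8,-1.2,1.2,-0.5,0,0,0.42,-12,-1.8,1.8,-0.5,0,0,0.56,-16,-2.4,2.4,-0.5,0,0,0.7,-20,-3,3,-0.5,0,0,0.84,-24,-3.6,3.6,-0.5,0,0,0.98,-28,-4.5,4.2,-0.5,0,0,1.12,-31.7,-5.4,5.2,-0.5,0,0,1.26,-31.7,-5.4,5.2,-0.5,0,0,1.4,-31.7,-5.4,5.2,-0.5]

```text
clock: 18.8
position: [0.6267, -0.2508, 0.2959]
eef_rot: [-3.141, 0.001, 0.404]
ft_force: [0.2, 0.9, -0.9]
finger_gap: 0.0652
gripper_force: 0.0
```

Request:
move_arm:
  increments: [0,0,0.1,0,0,0,-0.5,0,0,0.21,0,0,0,-0.5,0,0,0.21,0,0,0,-0.5]

```text
clock: 19.1
position: [0.6278, -0.2484, 0.2962]
eef_rot: [-3.141, 0.001, 0.203]
ft_force: [-0.0, -0.3, -0.8]
finger_gap: 0.0655
gripper_force: 0.0
```

```bash
cat > cov.py <<'E'
from h import *
def bar(c,lo,hi,c0,r=.06):
    P=cloud(c); z=P[...,2]; m=(z>lo)&(z<hi)&(np.hypot(P[...,0]-c0[0],P[...,1]-c0[1])<r)
    k=cv2.minAreaRect(np.float32(P[m][:,:2])); w,h=k[1]; a=np.radians(k[2])+(np.pi/2 if h>w else 0)
    a=(a+np.pi/2)%np.pi-np.pi/2
    print("bar",m.sum(),np.round(k[0],4),np.round(k[1],4),"ang %.4f"%a, "ztop",np.percentile(z[m],95).round(4)); return k[0],a
E
python3 - <<'E'
from cov import *
st(); c=cam("wrist"); save(c,"w4"); (x,y),a=bar(c,.034,.05,(.63,-.305))
P=cloud(c); z=P[...,2]; m=(z>.005)&(z<.03)&(np.hypot(P[...,0]-x,P[...,1]-y)<.115); q=P[m]; print("plate",((q.min(0)+q.max(0))/2).round(4),m.sum())
k=cv2.minEnclosingCircle(np.float32(q[:,:2])); print(k)
go([x,y,.022],a)
E
```

```text
{'clock': np.float64(19.1), 'position': array([ 0.6278, -0.2484,  0.2962]), 'eef_rot': array([-3.141e+00,  8.000e-04,  2.031e-01]), 'ft_force': array([-0.0337, -0.338 , -0.7666]), 'finger_gap': np.float64(0.0655), 'gripper_force': np.float64(0.0), 'joint_positions': array([-0.3979,  0.5638,  1.162 ,  1.2913, -0.5126,  1.6007, -0.6847])}
bar 733 [ 0.6315 -0.3088] [0.0789 0.0123] ang 0.0929 ztop 0.0418
plate [ 0.6316 -0.3093  0.0174] 11443
((0.6315356492996216, -0.30887874960899353), 0.10821826010942459)
turn [-0.001  0.001  0.113] shift [-0.87  6.   27.44] | 28.1 cm; q7 -0.68 yaw 0.206
```

View pics/w4.png

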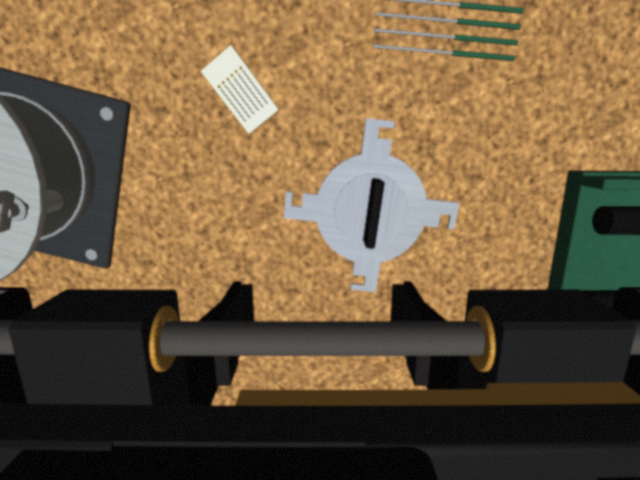

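Request:
move_arm:
  increments: [0,0,0.11,-0.9,4,5,-0.5,0,0,0.11,-0.9,6,10,-0.5,0,0,0.11,-0.9,6,15,-0.5,0,0,0.11,-0.9,6,19,-0.5,0,0,0.11,-0.9,6,21,-0.5,0,0,0.11,-0.9,6,22,-0.5]

```text
clock: 19.75
position: [0.6296, -0.3076, 0.0728]
eef_rot: [-3.138, 0.005, 0.096]
ft_force: [1.5, 0.1, 0.1]
finger_gap: 0.0651
gripper_force: 0.0
```

```bash
python3 - <<'E'
from cov import *
st(); c=cam("wrist"); (x,y),a=bar(c,.034,.05,(.63,-.305)); go([x,y,.0135],a)
E
```

```text
{'clock': np.float64(19.75), 'position': array([ 0.6296, -0.3076,  0.0728]), 'eef_rot': array([-3.1381,  0.0048,  0.0956]), 'ft_force': array([1.4727, 0.1246, 0.0963]), 'finger_gap': np.float64(0.0651), 'gripper_force': np.float64(0.0), 'joint_positions': array([-0.2643,  0.7645,  1.0419,  1.4984, -0.674 ,  1.2758, -0.6168])}
bar 2557 [ 0.6372 -0.3087] [0.0691 0.0118] ang 0.0904 ztop 0.0416
turn [-0.003  0.004  0.005] shift [0.73 0.18 5.98] | 6.0 cm; q7 -0.62 yaw 0.095
```

Request:
move_arm:
  increments: [0,0,0,0.2,0.15,3,-0.5,0,0,0,0.2,0.15,5,-0.5,0,0,0,0.2,0.15,6,0,0,0,0,0.2,0.15,6,0.5,0,0,0,0.2,0.15,6,1,0,0,0,0.2,0.15,6,1,0,0,0,0.2,0.15,6,1,0,0,0,0.2,0.15,6,1,0,0,0,0.2,0.15,6,1,0,0,0,0.2,0.15,6,1]
  newtons: 50

```text
clock: 20.8
position: [0.6339, -0.3099, 0.0171]
eef_rot: [-3.141, -0.0, 0.094]
ft_force: [-0.1, 1.6, 1.5]
finger_gap: 0.0118
gripper_force: 50.0
```

Request:
move_arm:
  increments: [0,0,0,0,0,-2,1,0,0,0,0,0,-5,1,0,0,0,0,0,-10,1,0,0,0,0,0,-15,1,0,0,0,0,0,-20,1,0,0,0,0,0,-22,1,0,0,0,0,0,-22,1]

```text
clock: 21.5
position: [0.6344, -0.3124, 0.2421]
eef_rot: [3.137, -0.006, 0.093]
ft_force: [-0.2, 0.7, -2.9]
finger_gap: 0.0118
gripper_force: 50.0
```

```bash
python3 - <<'E'
from h import *
st(); go([.5996,.1026,.24],.46)
E
```

```text
{'clock': np.float64(21.5), 'position': array([ 0.6344, -0.3124,  0.2421]), 'eef_rot': array([ 3.1374, -0.006 ,  0.0931]), 'ft_force': array([-0.1674,  0.6875, -2.9146]), 'finger_gap': np.float64(0.0118), 'gripper_force': np.float64(49.9981), 'joint_positions': array([-0.267 ,  0.6506,  1.1295,  1.2956, -0.5818,  1.531 , -0.6881])}
turn [ 0.005 -0.005 -0.367] shift [ 3.900e-01 -4.164e+01  4.000e-02] | 41.6 cm; q7 -0.69 yaw 0.093
```

Request:
move_arm:
  increments: [0,0,-0.05,0,-3,0,1,0,0,-0.1,0.1,-7,0,1,0,0,-0.15,0.2,-11.5,0,1,0,0,-0.2,0.3,-16,0,1,0,0,-0.25,0.4,-20.5,0,1,0,0,-0.3,0.5,-25,0,1,0,0,-0.35,0.6,-29.5,0,1,0,0,-0.367,0.6,-34,0,1,0,0,-0.367,0.6,-38,0,1,0,0,-0.367,0.6,-41.7,0,1]

```text
clock: 22.5
position: [0.5987, 0.1078, 0.2349]
eef_rot: [-3.14, 0.003, 0.462]
ft_force: [-0.1, -0.2, -3.9]
finger_gap: 0.0118
gripper_force: 50.0
```

Request:
move_arm:
  increments: [0,0,0,0,0,0,1,0,0,0,0,0,0,1]

```text
clock: 22.7
position: [0.5992, 0.1068, 0.235]
eef_rot: [-3.141, 0.003, 0.464]
ft_force: [-0.5, -0.5, -3.6]
finger_gap: 0.0116
gripper_force: 50.0
```

```bash
cat >> cov.py <<'E'
def plate(c,zt,c0):
    """cover ears/plate at height zt: enclosing circle of the plate disc + symmetric ears' direction"""
    P=cloud(c); z=P[...,2]; m=(abs(z-zt)<.006)&(np.hypot(P[...,0]-c0[0],P[...,1]-c0[1])<.115); q=P[m]
    (x,y),r=cv2.minEnclosingCircle(np.float32(q[:,:2])); print("plate n",m.sum(),"centre %.4f %.4f r %.4f"%(x,y,r),"z med",np.median(q[:,2]).round(4))
    d=q[:,:2]-(x,y); k=np.hypot(*d.T)>.101; a=np.arctan2(d[k,1],d[k,0]); print("outer hook mean ang mod 90:",(np.angle(np.exp(4j*a).mean())/4).round(4),k.sum())
    return m
E
python3 - <<'E'
from cov import *
s=st(); c=cam("wrist"); save(c,"w5"); p=s["position"]; zt=p[2]-.0171+.008; m=plate(c,zt,(.6,.103)); bar(c,zt+.022,zt+.045,(.6,.103))
c2=cam("top"); plate(c2,zt,(.6,.103)); go([.6018,.1037,.157],.46)
E
```

```text
{'clock': np.float64(22.7), 'position': array([0.5992, 0.1068, 0.235 ]), 'eef_rot': array([-3.1415,  0.0033,  0.4639]), 'ft_force': array([-0.5462, -0.5381, -3.5724]), 'finger_gap': np.float64(0.0116), 'gripper_force': np.float64(49.9978), 'joint_positions': array([-1.1054,  0.3974,  1.1497,  1.5703, -0.3642,  1.4154, -1.0336])}
plate n 37811 centre 0.5996 0.1066 r 0.1075 z med 0.2248
outer hook mean ang mod 90: 0.5018 1750
bar 4740 [0.6029 0.1066] [0.0699 0.0311] ang 0.6929 ztop 0.2663
plate n 432 centre 0.5969 0.1019 r 0.1070 z med 0.2265
outer hook mean ang mod 90: 0.504 30
turn [ 0.001  0.002 -0.001] shift [0.19 0.08 7.89] | 7.9 cm; q7 -1.03 yaw 0.459
```

View pics/w5.png

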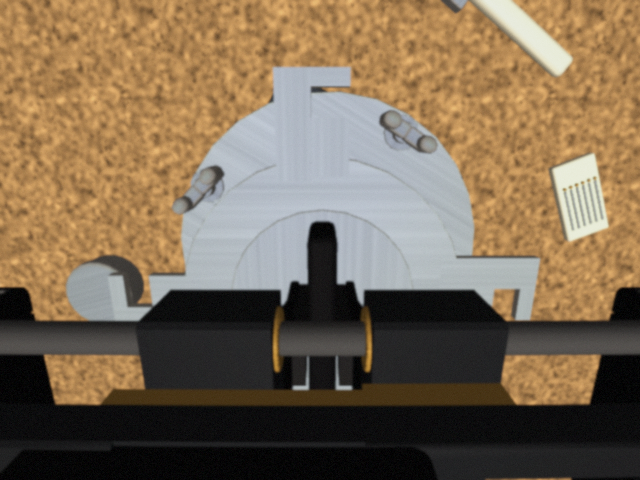

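Request:
move_arm:
  increments: [0,0,0,0.2,0.1,1,1,0,0,0,0.2,0.1,3,1,0,0,0,0.2,0.1,4.5,1,0,0,0,0.2,0.1,5.5,1,0,0,0,0.2,0.1,6.2,1,0,0,0,0.2,0.1,6.7,1,0,0,0,0.2,0.1,7,1,0,0,0,0.2,0.1,7,1,0,0,0,0.2,0.1,7,1]

```text
clock: 23.7
position: [0.6031, 0.1054, 0.1674]
eef_rot: [3.141, -0.001, 0.461]
ft_force: [0.1, -0.2, -3.3]
finger_gap: 0.0115
gripper_force: 50.0
```

```bash
python3 - <<'E'
from cov import *
st(); c2=cam("top"); save(c2,"t3",(230,150,360,290),4); go([.6018,.1037,.157],.46)
E
```

```text
{'clock': np.float64(23.7), 'position': array([0.6031, 0.1054, 0.1674]), 'eef_rot': array([ 3.1415e+00, -8.0000e-04,  4.6090e-01]), 'ft_force': array([ 0.0923, -0.2002, -3.2592]), 'finger_gap': np.float64(0.0115), 'gripper_force': np.float64(49.9981), 'joint_positions': array([-1.0696,  0.4526,  1.1086,  1.6545, -0.419 ,  1.2972, -0.9951])}
turn [ 0.    -0.001  0.001] shift [-0.2   0.09  1.04] | 1.1 cm; q7 -1.00 yaw 0.461
```

View pics/t3.png

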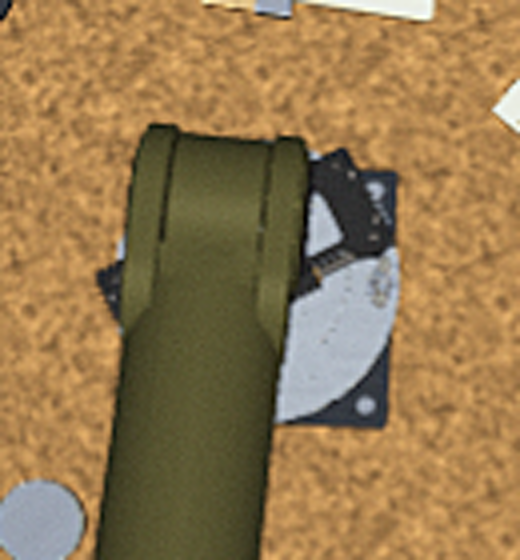

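Request:
move_arm:
  increments: [0,0,0,-0.2,0.1,0.3,1,0,0,0,-0.2,0.1,0.6,1,0,0,0,-0.2,0.1,0.8,1,0,0,0,-0.2,0.1,0.9,1,0,0,0,-0.2,0.1,1.0,1,0,0,0,-0.2,0.1,1.0,1]

```text
clock: 24.35
position: [0.6015, 0.1036, 0.1571]
eef_rot: [-3.141, -0.0, 0.461]
ft_force: [-0.8, 0.8, -2.5]
finger_gap: 0.0117
gripper_force: 50.0
```

```bash
python3 - <<'E'
from cov import *
st(); go([.6018,.1037,.157],.46); c=cam("wrist"); plate(c,.148,(.6,.103))
P=cloud(c); z=P[...,2]; near=np.hypot(P[...,0]-.5996,P[...,1]-.1026)<.125
n,l,s_,ce=cv2.connectedComponentsWithStats((near&(z>.168)&(z<.2)).astype(np.uint8))
for i in range(1,n):
    if s_[i,4]>200: q=P[l==i]; print(s_[i,4],ce[i].round(),np.round(cv2.minAreaRect(np.float32(q[:,:2]))[0],4))
E
```

```text
{'clock': np.float64(24.35), 'position': array([0.6015, 0.1036, 0.1571]), 'eef_rot': array([-3.1414e+00, -1.0000e-04,  4.6090e-01]), 'ft_force': array([-0.7982,  0.8353, -2.5376]), 'finger_gap': np.float64(0.0117), 'gripper_force': np.float64(49.9989), 'joint_positions': array([-1.0659,  0.4579,  1.1037,  1.6706, -0.425 ,  1.2792, -0.9879])}
turn [-0.    -0.     0.001] shift [0.03 0.01 0.01] | 0.0 cm; q7 -0.99 yaw 0.461
plate n 38911 centre 0.6025 0.1030 r 0.1073 z med 0.1471
outer hook mean ang mod 90: 0.501 1664
2525 [443. 129.] [0.6913 0.0969]
2191 [124. 218.] [0.6059 0.1938]
3987 [321. 286.] [0.6163 0.1143]
946 [321. 372.] [0.581  0.0933]
458 [515. 390.] [0.6088 0.0096]
```

```bash
cat >> cov.py <<'E'
from scipy.optimize import least_squares
def rim(c,zt,c0,rr=.069):
    P=cloud(c); z=P[...,2]; m=((z>zt-.004)&(z<zt+.006)&(np.hypot(P[...,0]-c0[0],P[...,1]-c0[1])<.12)).astype(np.uint8)
    ct,_=cv2.findContours(m,cv2.RETR_EXTERNAL,cv2.CHAIN_APPROX_NONE); u=max(ct,key=cv2.contourArea)[:,0]
    q=onz(c,u,zt)[:,:2]
    for it in range(4):
        k=abs(np.hypot(*(q-c0).T)-rr)<(.006 if it==0 else .003)
        f=least_squares(lambda p:np.hypot(*(q[k]-p[:2]).T)-p[2],[*c0,rr]); c0=f.x[:2]; rr=f.x[2]
    o=np.hypot(*(q-c0).T); h=o>.1035; d=q[h]-c0
    print("rim centre",f.x.round(4),k.sum(),"res %.4f"%np.std(f.fun),"tips r",np.percentile(o[h],[50,95]).round(4) if h.any() else ''); return f.x
E
python3 - <<'E'
from cov import *
c=cam("wrist"); rim(c,.148,np.array([.600,.1026]));st()
E
```

```text
rim centre [0.5995 0.1022 0.0682] 311 res 0.0008 tips r [0.1055 0.107 ]
{'clock': np.float64(24.45), 'position': array([0.6015, 0.1036, 0.1571]), 'eef_rot': array([-3.1415e+00, -2.0000e-04,  4.6080e-01]), 'ft_force': array([-1.0049,  1.0503, -1.9608]), 'finger_gap': np.float64(0.0116), 'gripper_force': np.float64(49.9991), 'joint_positions': array([-1.0659,  0.4578,  1.1037,  1.6707, -0.4249,  1.2791, -0.9879])}
```

Request:
move_arm:
  increments: [0,0,0,0,0,0.1,1,0,0,0.05,0,0.01,0.1,1,0,0,0.1,0,0.02,0.1,1,0,0,0.15,0,0.04,0.1,1,0,0,0.2,0,0.05,0.1,1,0,0,0.25,-0.01,0.06,0.1,1]

```text
clock: 25.05
position: [0.6028, 0.1031, 0.1571]
eef_rot: [3.141, -0.003, 0.209]
ft_force: [0.6, 1.2, 2.3]
finger_gap: 0.0117
gripper_force: 50.0
```

```bash
python3 - <<'E'
from cov import *
s=st(); print(s["torque"].round(2)); c=cam("wrist"); rim(c,.148,np.array([.600,.1026]));go([.602,.1025,.157],-.07)
E
```

```text
{'clock': np.float64(25.05), 'position': array([0.6028, 0.1031, 0.1571]), 'eef_rot': array([ 3.1415e+00, -2.7000e-03,  2.0950e-01]), 'ft_force': array([0.5991, 1.2236, 2.3394]), 'finger_gap': np.float64(0.0117), 'gripper_force': np.float64(50.0154), 'joint_positions': array([-1.0892,  0.4828,  1.1481,  1.6707, -0.4573,  1.2867, -1.2138])}
[-0.01  0.24  0.12]
rim centre [0.6008 0.1021 0.0681] 315 res 0.0008 tips r [0.1055 0.107 ]
turn [-0.    -0.003  0.278] shift [-0.09  0.04  0.01] | 0.1 cm; q7 -1.22 yaw 0.208
```

Request:
move_arm:
  increments: [0,0,0.05,-0.05,0.02,0,1,0,0,0.1,-0.09,0.03,0,1,0,0,0.15,-0.09,0.04,0,1,0,0,0.2,-0.09,0.05,0,1,0,0,0.24,-0.09,0.05,0,1,0,0,0.27,-0.09,0.05,0,1,0,0,0.28,-0.09,0.05,0,1,0,0,0.28,-0.09,0.05,0,1]

```text
clock: 25.9
position: [0.602, 0.1023, 0.1571]
eef_rot: [-3.141, -0.003, -0.069]
ft_force: [0.6, 0.3, 5.2]
finger_gap: 0.0119
gripper_force: 50.0
```

```bash
python3 - <<'E'
from cov import *
s=st(); print(s["torque"].round(2)); c=cam("wrist"); save(c,"w6"); rim(c,.148,np.array([.600,.1026]));go([.602,.1025,.157],-.07)
E
```

```text
{'clock': np.float64(25.9), 'position': array([0.602 , 0.1023, 0.1571]), 'eef_rot': array([-3.1411e+00, -2.6000e-03, -6.8600e-02]), 'ft_force': array([0.6217, 0.279 , 5.1569]), 'finger_gap': np.float64(0.0119), 'gripper_force': np.float64(50.0287), 'joint_positions': array([-1.1063,  0.4989,  1.1797,  1.6733, -0.4782,  1.2935, -1.4742])}
[-0.03  0.25  0.25]
rim centre [0.6    0.1016 0.068 ] 315 res 0.0008 tips r [0.1059 0.1069]
turn [-0.    -0.003  0.002] shift [-0.   -0.03  0.01] | 0.0 cm; q7 -1.47 yaw -0.068
```

View pics/w6.png

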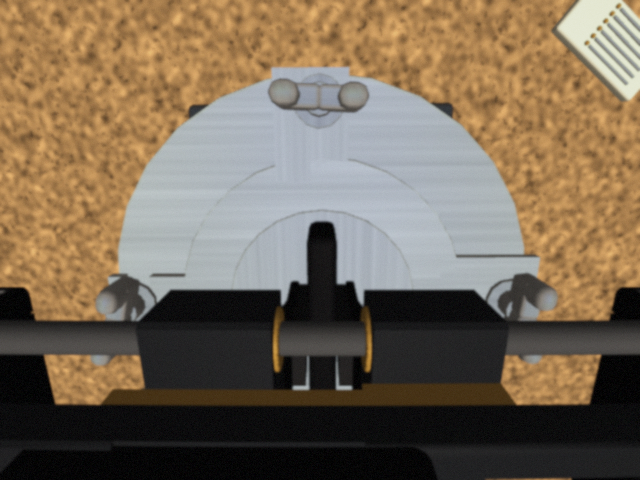

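Request:
move_arm:
  increments: [0,0,0.02,0,0,0,1,0,0,0.02,0,0,0,1,0,0,0.02,0,0,0,1,0,0,0.01,0,0,-0.05,0.5,0,0,0.01,0,0,-0.05,0.3,0,0,0.01,0,0,-0.05,0.3,0,0,0.01,0,0,-0.05,0.3,0,0,0.01,0,0,-4,0.3,0,0,0.01,0,0,-9,0.3,0,0,0.01,0,0,-13,0.3]

```text
clock: 26.95
position: [0.601, 0.1019, 0.2881]
eef_rot: [-3.142, -0.001, -0.08]
ft_force: [1.3, -0.1, -0.0]
finger_gap: 0.0306
gripper_force: 0.0
```

```bash
cat > scr.py <<'E'
from cov import *
C0=np.array([.5996,.1026]); B=-.0625
def screws(c,zlo=.166):
    """wing blades: centre, blade angle, joint value estimate (mod pi)"""
    P=cloud(c); z=P[...,2]; out={}
    for k in range(4):
        e=C0+.092*np.array([np.cos(B+k*np.pi/2),np.sin(B+k*np.pi/2)])
        m=(z>zlo)&(z<.195)&(np.hypot(P[...,0]-e[0],P[...,1]-e[1])<.024)
        if m.sum()<60: continue
        q=np.float32(P[m][:,:2]); r=cv2.minAreaRect(q); pc=np.linalg.svd(q-q.mean(0),full_matrices=False)[2][0]
        b=np.arctan2(pc[1],pc[0]); j=(B+k*np.pi/2+np.pi/2-b+.4)%np.pi-.4
        out[k+1]=(np.array(r[0]),b,j); print("screw",k+1,m.sum(),np.round(r[0],4),np.round(r[1],3),"blade %.3f joint %.3f"%(b%np.pi,j),"top",P[m][:,2].max().round(4))
    return out
E
python3 - <<'E'
from scr import *
st(); c=cam("wrist"); rim(c,.148,C0); plate(c,.148,C0); o=screws(c)
E
```

```text
{'clock': np.float64(26.95), 'position': array([0.601 , 0.1019, 0.2881]), 'eef_rot': array([-3.1415e+00, -1.0000e-03, -7.9700e-02]), 'ft_force': array([ 1.3357, -0.0563, -0.0403]), 'finger_gap': np.float64(0.0306), 'gripper_force': np.float64(0.0), 'joint_positions': array([-1.116 ,  0.3803,  1.1923,  1.4881, -0.3529,  1.5098, -1.5783])}
rim centre [0.6003 0.1023 0.0676] 292 res 0.0007 tips r [0.1061 0.1073]
plate n 22311 centre 0.6040 0.1015 r 0.1068 z med 0.1473
outer hook mean ang mod 90: -0.0303 277
screw 1 653 [0.6913 0.0967] [0.035 0.009] blade 1.465 joint 0.044 top 0.182
screw 2 590 [0.606  0.1936] [0.009 0.034] blade 2.804 joint 0.275 top 0.1819
screw 4 620 [0.5947 0.011 ] [0.009 0.035] blade 2.996 joint 0.083 top 0.1819
```

```bash
python3 - <<'E'
from scr import *
go([.6913,.0967,.22],1.465)
E
```

```text
turn [ 0.005 -0.01  -1.545] shift [ 8.67 -0.19  7.56] | 11.5 cm; q7 -1.58 yaw -0.080
```

Request:
move_arm:
  increments: [0,0,-0.15,1,0,0,0.3,0,0,-0.3,2,0,1,0.3,0,0,-0.45,3,0,2,0.3,0,0,-0.6,4,0,3,0.3,0,0,-0.75,5,0,4,0.3,0,0,-0.9,6,0,5,0.3,0,0,-1.05,7,0,5,0.3,0,0,-1.2,8,-0.2,5,0.3,0,0,-1.35,8.7,-0.2,5,0.3,0,0,-1.5,8.7,-0.2,5,0.3]

```text
clock: 28.0
position: [0.6883, 0.097, 0.2348]
eef_rot: [-3.141, 0.001, 1.426]
ft_force: [-0.9, -0.4, -0.1]
finger_gap: 0.0305
gripper_force: 0.0
```

```bash
python3 - <<'E'
from scr import *
st(); go([.6913,.0967,.162],1.465)
c=cam("wrist"); screws(c)
E
```

```text
{'clock': np.float64(28.0), 'position': array([0.6883, 0.097 , 0.2348]), 'eef_rot': array([-3.1412e+00,  1.0000e-03,  1.4264e+00]), 'ft_force': array([-0.8512, -0.3685, -0.1496]), 'finger_gap': np.float64(0.0305), 'gripper_force': np.float64(0.0), 'joint_positions': array([-0.7107,  0.4987,  0.7849,  1.3283, -0.3464,  1.4534, -0.0925])}
turn [-0.     0.001 -0.039] shift [0.02 0.31 7.28] | 7.3 cm; q7 -0.09 yaw 1.426
screw 1 801 [0.6913 0.0977] [0.035 0.009] blade 1.459 joint 0.049 top 0.1819
screw 2 1083 [0.6059 0.1941] [0.009 0.036] blade 2.814 joint 0.265 top 0.182
screw 3 1154 [0.5087 0.1083] [0.036 0.01 ] blade 1.406 joint 0.102 top 0.1819
```

Request:
move_arm:
  increments: [0,0,-0.04,0,0.25,3,0.3,0,0,-0.04,0,0.25,6,0.3,0,0,-0.04,0,0.25,7.2,0.4,0,0,-0.04,0,0.25,7.2,1,0,0,-0.04,0,0.25,7.2,1,0,0,-0.04,0,0.25,7.2,1,0,0,-0.04,0,0.25,7.2,1,0,0,-0.04,0,0.25,7.2,1]
  newtons: 40

```text
clock: 28.85
position: [0.692, 0.0968, 0.1658]
eef_rot: [3.137, -0.001, 1.461]
ft_force: [4.1, 0.0, 2.4]
finger_gap: 0.0084
gripper_force: 40.0
```

```bash
python3 - <<'E'
from scr import *
s=st(); print(s["torque"].round(2)); go([.6913,.0972,.162],1.465)
E
```

```text
{'clock': np.float64(28.85), 'position': array([0.692 , 0.0968, 0.1658]), 'eef_rot': array([ 3.1370e+00, -8.0000e-04,  1.4606e+00]), 'ft_force': array([4.0799, 0.0056, 2.3729]), 'finger_gap': np.float64(0.0084), 'gripper_force': np.float64(39.9996), 'joint_positions': array([-0.7026,  0.537 ,  0.7584,  1.417 , -0.3711,  1.3287, -0.0383])}
[-0.13 -0.73  0.05]
turn [ 0.005 -0.001 -0.004] shift [ 0.03 -0.07  0.38] | 0.4 cm; q7 -0.04 yaw 1.461
```

Request:
move_arm:
  increments: [0,0,0.12,0,0,0.01,1,0,0,0.24,0,0,0.02,1,0,0,0.36,0,0,0.03,1,0,0,0.48,0,0,0.04,1,0,0,0.6,0,0,0.06,1,0,0,0.72,0,0,0.07,1,0,0,0.84,0,0,0.08,1,0,0,0.96,0,0,0.09,1,0,0,1.08,0,0,0.1,1,0,0,1.2,0,0,0.11,1]

```text
clock: 29.85
position: [0.6915, 0.0973, 0.1646]
eef_rot: [3.141, -0.004, 0.256]
ft_force: [2.3, -0.1, 3.5]
finger_gap: 0.0085
gripper_force: 40.0
```

```bash
python3 - <<'E'
from scr import *
s=st(); print(s["torque"].round(2))
E
```

```text
{'clock': np.float64(29.85), 'position': array([0.6915, 0.0973, 0.1646]), 'eef_rot': array([ 3.1415, -0.0036,  0.2564]), 'ft_force': array([ 2.2646, -0.0893,  3.5477]), 'finger_gap': np.float64(0.0085), 'gripper_force': np.float64(39.9999), 'joint_positions': array([-0.8392,  0.6283,  1.001 ,  1.4233, -0.5303,  1.3715, -1.1391])}
[-0.08 -0.39  0.11]
```

Request:
move_arm:
  increments: [0,0,0,0,0,0,0.3,0,0,0,0,0,0,0.3,0,0,0,0,0,0,0.3,0,0,0,0,0,0,0.3,0,0,0,0,0,-4,0.3,0,0,0,0,0,-7,0.3,0,0,-0.1,-2,-0.6,-7,0.3,0,0,-0.25,-5,-1.6,-7,0.3,0,0,-0.4,-8,-2.6,-7,0.3,0,0,-0.55,-11,-3.6,-7,0.3]

```text
clock: 30.85
position: [0.5733, 0.1032, 0.2324]
eef_rot: [-3.141, 0.001, 0.818]
ft_force: [-0.8, -0.3, 2.0]
finger_gap: 0.0305
gripper_force: 0.0
```

```bash
python3 - <<'E'
from scr import *
s=st(); go([.5087,.1081,.225],1.406); c=cam("wrist"); screws(c)
E
```

```text
{'clock': np.float64(30.85), 'position': array([0.5733, 0.1032, 0.2324]), 'eef_rot': array([-3.1414e+00,  9.0000e-04,  8.1770e-01]), 'ft_force': array([-0.7784, -0.2751,  1.9732]), 'finger_gap': np.float64(0.0305), 'gripper_force': np.float64(0.0), 'joint_positions': array([-1.089 ,  0.2633,  1.0312,  1.6396, -0.2294,  1.3704, -0.7798])}
turn [-0.     0.001 -0.588] shift [-4.06 -5.05  0.74] | 6.5 cm; q7 -0.78 yaw 0.818
screw 1 1178 [0.6915 0.0969] [0.036 0.01 ] blade 0.258 joint 1.250 top 0.1813
screw 2 1107 [0.6054 0.194 ] [0.009 0.036] blade 2.805 joint 0.274 top 0.1822
```

Screw 1 is at 1.25. Now screw 3.

Request:
move_arm:
  increments: [0,0,-0.12,-1.3,-1.7,0.4,0.3,0,0,-0.26,-2.7,-3.4,0.7,0.3,0,0,-0.4,-4.06,-5.05,0.7,0.3,0,0,-0.54,-4.06,-5.05,0.7,0.3,0,0,-0.59,-4.06,-5.05,0.7,0.3,0,0,-0.59,-4.06,-5.05,0.7,0.3]

```text
clock: 31.5
position: [0.5099, 0.1087, 0.226]
eef_rot: [-3.141, -0.001, 1.401]
ft_force: [0.0, -0.2, 0.7]
finger_gap: 0.03
gripper_force: 0.0
```

```bash
python3 - <<'E'
from scr import *
s=st(); c=cam("wrist"); o=screws(c); go([*o[3][0],.164],o[3][1]) if 3 in o else go([.5087,.1081,.164],1.406)
E
```

```text
{'clock': np.float64(31.5), 'position': array([0.5099, 0.1087, 0.226 ]), 'eef_rot': array([-3.1414e+00, -1.1000e-03,  1.4009e+00]), 'ft_force': array([ 0.0218, -0.1624,  0.6535]), 'finger_gap': np.float64(0.03), 'gripper_force': np.float64(0.0), 'joint_positions': array([-1.2053,  0.0386,  0.9799,  1.7907, -0.0341,  1.3293, -0.3875])}
screw 1 930 [0.6896 0.0968] [0.034 0.01 ] blade 0.250 joint 1.259 top 0.1808
screw 2 1260 [0.6047 0.1943] [0.009 0.035] blade 2.818 joint 0.261 top 0.1821
screw 3 855 [0.5076 0.1091] [0.035 0.009] blade 1.404 joint 0.105 top 0.1817
turn [-0.    -0.001 -0.004] shift [-0.   -0.25  6.19] | 6.2 cm; q7 -0.39 yaw 1.399
```

Request:
move_arm:
  increments: [0,0,0,0,-0.2,3,0.3,0,0,0,0,-0.2,5,0.3,0,0,0,0,-0.2,6.2,0.4,0,0,0,0,-0.2,6.2,1,0,0,0,0,-0.2,6.2,1,0,0,0,0,-0.2,6.2,1,0,0,0,0,-0.2,6.2,1,0,0,0,0,-0.2,6.2,1]

```text
clock: 32.35
position: [0.5087, 0.1093, 0.1647]
eef_rot: [3.141, -0.001, 1.401]
ft_force: [-1.5, 0.0, 3.5]
finger_gap: 0.0086
gripper_force: 40.0
```

Request:
move_arm:
  increments: [0,0,0.11,0,0,0.01,1,0,0,0.22,0,0,0.02,1,0,0,0.33,0,0,0.03,1,0,0,0.45,0,0,0.04,1,0,0,0.57,0,0,0.06,1,0,0,0.69,0,0,0.07,1,0,0,0.81,0,0,0.08,1,0,0,0.93,0,0,0.09,1,0,0,1.05,0,0,0.1,1,0,0,1.15,0,0,0.11,1]

```text
clock: 33.35
position: [0.5091, 0.1088, 0.1637]
eef_rot: [3.141, -0.002, 0.246]
ft_force: [0.3, -2.1, 4.5]
finger_gap: 0.0087
gripper_force: 40.0
```

```bash
python3 - <<'E'
from scr import *
s=st(); print(s["torque"].round(2)); go([.6057,.1940,.235],2.81)
E
```

```text
{'clock': np.float64(33.35), 'position': array([0.5091, 0.1088, 0.1637]), 'eef_rot': array([ 3.1413e+00, -1.9000e-03,  2.4620e-01]), 'ft_force': array([ 0.3397, -2.0646,  4.4609]), 'finger_gap': np.float64(0.0087), 'gripper_force': np.float64(39.9977), 'joint_positions': array([-1.2893,  0.1272,  1.1093,  1.8798, -0.1217,  1.2055, -1.4644])}
[-0.33  0.24  0.08]
turn [-0.    -0.002  0.578] shift [11.46 -5.9  -7.11] | 14.7 cm; q7 -1.46 yaw 0.246
```

Request:
move_arm:
  increments: [0,0,0,0,0,0,0.3,0,0,0,0,0,0,0.3,0,0,0,0,0,0,0.3,0,0,0,0,0,0,0.3,0,0,0,0,0,-4,0.3,0,0,0,0,0,-7.1,0.3,0,0,-0.14,2,-1,-7.1,0.3,0,0,-0.28,4,-2,-7.1,0.3,0,0,-0.42,6,-3,-7.1,0.3,0,0,-0.56,8,-4,-7.1,0.3]

```text
clock: 34.35
position: [0.5762, 0.1688, 0.2333]
eef_rot: [-3.141, 0.0, 0.818]
ft_force: [0.4, -0.6, 0.8]
finger_gap: 0.0309
gripper_force: 0.0
```

Request:
move_arm:
  increments: [0,0,-0.14,0,0,0,0.3,0,0,-0.28,0,0,0,0.3,0,0,-0.42,0,0,0,0.3,0,0,-0.56,0,0,0,0.3,0,0,-0.7,0,0,0,0.3,0,0,-0.84,0,0,0,0.3,0,0,-0.98,0,0,0,0.3,0,0,-1.12,0,0,0,0.3,0,0,-1.26,0,0,0,0.3,0,0,-1.4,0,0,0,0.3]

```text
clock: 35.35
position: [0.5756, 0.1678, 0.2335]
eef_rot: [-3.141, -0.0, 2.217]
ft_force: [-0.2, -0.3, -0.3]
finger_gap: 0.0306
gripper_force: 0.0
```

```bash
python3 - <<'E'
from scr import *
s=st();c=cam("wrist"); screws(c); go([.6057,.1940,.225],2.81)
E
```

```text
{'clock': np.float64(35.35), 'position': array([0.5756, 0.1678, 0.2335]), 'eef_rot': array([-3.1413e+00, -1.0000e-04,  2.2174e+00]), 'ft_force': array([-0.1732, -0.2926, -0.3414]), 'finger_gap': np.float64(0.0306), 'gripper_force': np.float64(0.0), 'joint_positions': array([-0.9772,  0.2538,  0.7777,  1.5915, -0.1807,  1.3709,  0.4672])}
screw 2 814 [0.6043 0.1946] [0.009 0.035] blade 2.814 joint 0.265 top 0.1819
screw 3 956 [0.5078 0.1087] [0.036 0.009] blade 0.249 joint 1.260 top 0.1809
turn [-0.    -0.    -0.588] shift [0.26 3.99 0.85] | 4.1 cm; q7 0.47 yaw 2.222
```

Request:
move_arm:
  increments: [0,0,-0.14,0.1,1,0.3,0.3,0,0,-0.28,0.2,2,0.6,0.3,0,0,-0.42,0.2,3,0.8,0.3,0,0,-0.56,0.2,4,0.8,0.3,0,0,-0.59,0.2,4,0.8,0.3,0,0,-0.59,0.2,4,0.8,0.3]

```text
clock: 36.0
position: [0.6064, 0.1929, 0.2254]
eef_rot: [-3.141, -0.0, 2.797]
ft_force: [0.1, -0.5, -0.5]
finger_gap: 0.0303
gripper_force: 0.0
```

```bash
python3 - <<'E'
from scr import *
s=st();c=cam("wrist"); o=screws(c); go([.6050,.1943,.164],2.81)
E
```

```text
{'clock': np.float64(36.0), 'position': array([0.6064, 0.1929, 0.2254]), 'eef_rot': array([-3.1409e+00, -4.0000e-04,  2.7975e+00]), 'ft_force': array([ 0.093 , -0.5409, -0.5497]), 'finger_gap': np.float64(0.0303), 'gripper_force': np.float64(0.0), 'joint_positions': array([-0.8789,  0.3342,  0.6745,  1.5054, -0.21  ,  1.3763,  1.0361])}
screw 2 847 [0.6042 0.1943] [0.009 0.035] blade 2.819 joint 0.260 top 0.1816
screw 3 1277 [0.5078 0.1086] [0.036 0.01 ] blade 0.242 joint 1.267 top 0.1811
screw 4 395 [0.5941 0.0128] [0.009 0.035] blade 2.974 joint 0.106 top 0.1815
turn [-0.    -0.    -0.013] shift [0.18 0.11 6.16] | 6.2 cm; q7 1.04 yaw 2.797
```

Request:
move_arm:
  increments: [0,0,-0.01,0.2,0.1,3,0.3,0,0,-0.01,0.2,0.1,5,0.3,0,0,-0.01,0.2,0.1,6.1,0.4,0,0,-0.01,0.2,0.1,6.1,1,0,0,-0.01,0.2,0.1,6.1,1,0,0,-0.01,0.2,0.1,6.1,1,0,0,-0.01,0.2,0.1,6.1,1,0,0,-0.01,0.2,0.1,6.1,1]

```text
clock: 36.85
position: [0.6059, 0.195, 0.166]
eef_rot: [3.14, 0.002, 2.811]
ft_force: [-0.5, 0.2, 3.6]
finger_gap: 0.0088
gripper_force: 40.0
```

Request:
move_arm:
  increments: [0,0,0.1,0,0,0.01,1,0,0,0.2,0,0,0.02,1,0,0,0.3,0,0,0.03,1,0,0,0.4,0,0,0.04,1,0,0,0.5,0,0,0.05,1,0,0,0.6,0,0,0.06,1,0,0,0.7,0,0,0.07,1,0,0,0.8,0,0,0.08,1,0,0,0.9,0,0,0.08,1,0,0,0.98,0,0,0.09,1]

```text
clock: 37.85
position: [0.6059, 0.1949, 0.1651]
eef_rot: [3.139, -0.0, 1.827]
ft_force: [0.3, -0.8, 3.9]
finger_gap: 0.0084
gripper_force: 40.0
```

```bash
python3 - <<'E'
from scr import *
s=st(); print(s["torque"].round(2)); go([.5940,.0115,.225],2.98)
E
```

```text
{'clock': np.float64(37.85), 'position': array([0.6059, 0.1949, 0.1651]), 'eef_rot': array([ 3.1392e+00, -2.0000e-04,  1.8271e+00]), 'ft_force': array([ 0.2978, -0.7615,  3.8915]), 'finger_gap': np.float64(0.0084), 'gripper_force': np.float64(39.9989), 'joint_positions': array([-1.001 ,  0.4136,  0.8388,  1.5908, -0.318 ,  1.2775,  0.1443])}
[-0.19  0.05  0.1 ]
turn [ 2.000e-03  1.000e-03 -1.153e+00] shift [-17.44  -5.79  -6.01] | 19.3 cm; q7 0.14 yaw 1.827
```

Request:
move_arm:
  increments: [0,0,0,0,0,0,0.3,0,0,0,0,0,0,0.3,0,0,0,0,0,0,0.3,0,0,0,0,0,0,0.3,0,0,0,0,0,-4,0.3,0,0,0,0,0,-7,0.3,0,0,-0.14,-3,-1,-7,0.3,0,0,-0.28,-6,-2,-7,0.3,0,0,-0.42,-9,-3,-7,0.3,0,0,-0.56,-12,-4,-7,0.3]

```text
clock: 38.85
position: [0.5969, 0.0674, 0.2338]
eef_rot: [3.141, -0.0, 2.397]
ft_force: [1.3, -0.1, -0.4]
finger_gap: 0.0306
gripper_force: 0.0
```

```bash
python3 - <<'E'
from scr import *
s=st();c=cam("wrist"); screws(c); go([.5942,.0112,.225],2.98)
E
```

```text
{'clock': np.float64(38.85), 'position': array([0.5969, 0.0674, 0.2338]), 'eef_rot': array([ 3.1413e+00, -1.0000e-04,  2.3974e+00]), 'ft_force': array([ 1.2801, -0.0662, -0.4093]), 'finger_gap': np.float64(0.0306), 'gripper_force': np.float64(0.0), 'joint_positions': array([-0.8382,  0.2646,  0.8218,  1.5894, -0.1968,  1.3735,  0.8316])}
screw 2 1179 [0.605  0.1939] [0.01  0.036] blade 1.828 joint 1.252 top 0.1813
screw 3 1033 [0.5078 0.1081] [0.036 0.009] blade 0.236 joint 1.272 top 0.1817
screw 4 233 [0.5854 0.0142] [0.007 0.016] blade 2.676 joint 0.403 top 0.1814
turn [-0.003  0.002 -0.584] shift [-3.09 -3.69  0.95] | 4.9 cm; q7 0.84 yaw 2.396
```

Request:
move_arm:
  increments: [0,0,-0.14,-1,-1,0.3,0.3,0,0,-0.28,-2,-2,0.6,0.3,0,0,-0.42,-3.1,-3.1,0.9,0.3,0,0,-0.56,-3.1,-3.7,0.9,0.3,0,0,-0.59,-3.1,-3.7,0.9,0.3,0,0,-0.59,-3.1,-3.7,0.9,0.3]

```text
clock: 39.5
position: [0.5947, 0.0208, 0.2248]
eef_rot: [3.141, 0.0, 2.979]
ft_force: [0.1, 0.6, -0.5]
finger_gap: 0.0304
gripper_force: 0.0
```

```bash
python3 - <<'E'
from scr import *
s=st();c=cam("wrist"); o=screws(c); go([.5942,.0113,.164],2.99)
E
```

```text
{'clock': np.float64(39.5), 'position': array([0.5947, 0.0208, 0.2248]), 'eef_rot': array([3.1408e+00, 1.0000e-04, 2.9788e+00]), 'ft_force': array([ 0.124 ,  0.6276, -0.5316]), 'finger_gap': np.float64(0.0304), 'gripper_force': np.float64(0.0), 'joint_positions': array([-0.7167,  0.243 ,  0.7558,  1.615 , -0.1707,  1.351 ,  1.4697])}
screw 2 1133 [0.6051 0.1933] [0.01  0.036] blade 1.829 joint 1.251 top 0.1806
screw 3 1341 [0.5079 0.1079] [0.036 0.01 ] blade 0.251 joint 1.257 top 0.181
screw 4 863 [0.5929 0.0105] [0.009 0.035] blade 2.986 joint 0.094 top 0.1819
turn [ 0.001  0.    -0.011] shift [-0.1  -0.99  6.08] | 6.2 cm; q7 1.47 yaw 2.979
```

Request:
move_arm:
  increments: [0,0,-0.01,-0.05,-1,0,0.3,0,0,-0.01,-0.05,-1,1,0.3,0,0,-0.01,-0.05,-1,4,0.3,0,0,-0.01,-0.05,-1,6.1,0.4,0,0,-0.01,-0.05,-1,6.1,1,0,0,-0.01,-0.05,-1,6.1,1,0,0,-0.01,-0.05,-1,6.1,1,0,0,-0.01,-0.05,-1,6.1,1,0,0,-0.01,-0.05,-1,6.1,1]

```text
clock: 40.45
position: [0.5945, 0.0112, 0.1649]
eef_rot: [3.14, 0.002, 2.991]
ft_force: [0.7, 1.9, 1.3]
finger_gap: 0.0084
gripper_force: 40.0
```

Request:
move_arm:
  increments: [0,0,0.11,0,0,0.01,1,0,0,0.22,0,0,0.02,1,0,0,0.33,0,0,0.03,1,0,0,0.45,0,0,0.04,1,0,0,0.57,0,0,0.06,1,0,0,0.69,0,0,0.07,1,0,0,0.81,0,0,0.08,1,0,0,0.93,0,0,0.09,1,0,0,1.05,0,0,0.1,1,0,0,1.16,0,0,0.11,1]

```text
clock: 41.45
position: [0.5946, 0.0113, 0.1638]
eef_rot: [3.139, -0.001, 1.827]
ft_force: [0.8, 2.1, 1.3]
finger_gap: 0.0089
gripper_force: 40.0
```

```bash
python3 - <<'E'
from scr import *
s=st(); print(s["torque"].round(2)); go([.6913,.0970,.225],3.398)
E
```

```text
{'clock': np.float64(41.45), 'position': array([0.5946, 0.0113, 0.1638]), 'eef_rot': array([ 3.1389e+00, -7.0000e-04,  1.8271e+00]), 'ft_force': array([0.8454, 2.1214, 1.3458]), 'finger_gap': np.float64(0.0089), 'gripper_force': np.float64(39.9985), 'joint_positions': array([-0.8414,  0.3369,  0.9489,  1.7021, -0.2888,  1.2487,  0.4292])}
[ 0.29 -0.15  0.04]
turn [ 0.002 -0.003  1.571] shift [ 5.84 11.55 -6.08] | 14.3 cm; q7 0.43 yaw 1.827
```

Request:
move_arm:
  increments: [0,0,0,0,0,0,1,0,0,0,0,0,0,1,0,0,0,0,0,0,1,0,0,0,0,0,0,1,0,0,0,0,0,0,1]

```text
clock: 41.95
position: [0.5946, 0.0113, 0.1636]
eef_rot: [3.139, -0.001, 1.832]
ft_force: [1.6, 3.9, 5.4]
finger_gap: 0.0092
gripper_force: 40.0
```

```bash
python3 - <<'E'
from scr import *
c=cam("scene"); save(c,"s2",(260,200,430,340),3.5)
E
```

```text
(no output)
```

View pics/s2.png

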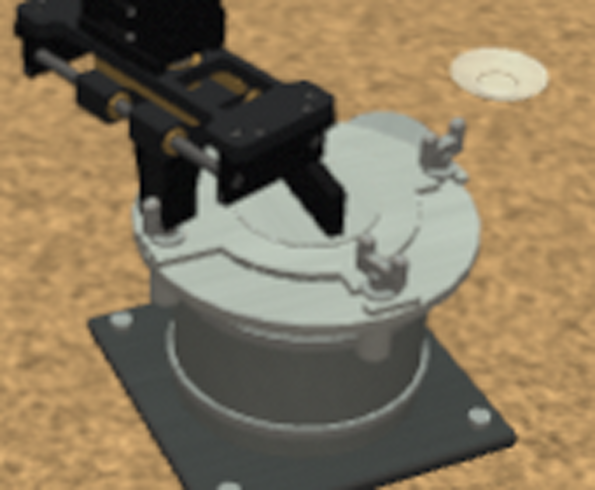

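Request:
move_arm:
  increments: [0,0,0.13,0,0,0.01,1,0,0,0.26,0,0,0.02,1,0,0,0.39,0,0,0.03,1,0,0,0.52,0,0,0.05,1,0,0,0.65,0,0,0.06,1,0,0,0.78,0,0,0.07,1,0,0,0.91,0,0,0.08,1,0,0,1.03,0,0,0.09,1,0,0,1.15,0,0,0.1,1,0,0,1.27,0,0,0.11,1]

```text
clock: 43.0
position: [0.5947, 0.0112, 0.1628]
eef_rot: [3.141, -0.003, 0.558]
ft_force: [2.3, 3.4, 7.9]
finger_gap: 0.0089
gripper_force: 40.1
```

```bash
python3 - <<'E'
from scr import *
s=st(); print(s["torque"].round(2)); go([.6055,.1943,.23],1.827)
E
```

```text
{'clock': np.float64(43.0), 'position': array([0.5947, 0.0112, 0.1628]), 'eef_rot': array([ 3.1414e+00, -2.8000e-03,  5.5800e-01]), 'ft_force': array([2.2683, 3.3797, 7.8942]), 'finger_gap': np.float64(0.0089), 'gripper_force': np.float64(40.0503), 'joint_positions': array([-0.9878,  0.4408,  1.1802,  1.7064, -0.426 ,  1.2817, -0.7294])}
[ 0.84 -0.35  0.3 ]
turn [ 0.002 -0.002 -1.269] shift [ 10.63 -14.96  -6.7 ] | 19.5 cm; q7 -0.73 yaw 0.558
```

Request:
move_arm:
  increments: [0,0,0,0,0,0,0.3,0,0,0,0,0,0,0.3,0,0,0,0,0,0,0.3,0,0,0,0,0,0,0.3,0,0,0,0,0,-4,0.3,0,0,0,0,0,-7,0.3,0,0,-0.14,1.5,-2.2,-7,0.3,0,0,-0.28,3.2,-4.5,-7,0.3,0,0,-0.42,4.9,-7,-7,0.3,0,0,-0.56,6.6,-9.5,-7,0.3]

```text
clock: 44.0
position: [0.5986, 0.1266, 0.2315]
eef_rot: [-3.141, 0.0, 1.126]
ft_force: [0.4, 0.0, 0.8]
finger_gap: 0.0305
gripper_force: 0.0
```

Request:
move_arm:
  increments: [0,0,-0.14,0,0,0,0.3,0,0,-0.28,0,0,0,0.3,0,0,-0.42,0,0,0,0.3,0,0,-0.56,0,0,0,0.3,0,0,-0.7,0,0,0,0.3,0,0,-0.7,0,0,0,0.3]

```text
clock: 44.6
position: [0.5987, 0.1254, 0.2314]
eef_rot: [-3.141, -0.0, 1.821]
ft_force: [-0.6, 1.0, 0.3]
finger_gap: 0.0301
gripper_force: 0.0
```

```bash
python3 - <<'E'
from scr import *
s=st();c=cam("wrist"); screws(c); go([.6055,.1943,.225],1.827)
E
```

```text
{'clock': np.float64(44.6), 'position': array([0.5987, 0.1254, 0.2314]), 'eef_rot': array([-3.1411e+00, -1.0000e-04,  1.8210e+00]), 'ft_force': array([-0.5595,  1.0451,  0.3271]), 'finger_gap': np.float64(0.0301), 'gripper_force': np.float64(0.0), 'joint_positions': array([-0.9701,  0.3143,  0.8962,  1.5662, -0.2484,  1.3814,  0.1996])}
screw 2 978 [0.6051 0.1939] [0.009 0.035] blade 1.827 joint 1.252 top 0.1815
screw 3 947 [0.5084 0.1088] [0.036 0.009] blade 0.253 joint 1.255 top 0.1806
turn [-0.    -0.    -0.009] shift [6.51 2.34 0.64] | 6.9 cm; q7 0.20 yaw 1.818
```

Request:
move_arm:
  increments: [0,0,-0.01,2.2,0.8,0,0.3,0,0,-0.01,4.4,1.6,0,0.3,0,0,-0.01,6.6,2.35,0,0.3,0,0,-0.01,6.6,2.35,0,0.3,0,0,-0.01,6.6,2.35,3,0.3,0,0,-0.01,6.6,2.35,5,0.3,0,0,-0.01,6.6,2.35,6.7,0.3,0,0,-0.01,6.6,2.35,6.7,0.3]

```text
clock: 45.45
position: [0.6036, 0.1961, 0.1618]
eef_rot: [-3.137, 0.001, 1.831]
ft_force: [0.5, 0.1, 0.3]
finger_gap: 0.0304
gripper_force: 0.0
```

```bash
python3 - <<'E'
from scr import *
s=st(); go([.6056,.1945,.164],1.827)
E
```

```text
{'clock': np.float64(45.45), 'position': array([0.6036, 0.1961, 0.1618]), 'eef_rot': array([-3.1369e+00,  1.0000e-03,  1.8313e+00]), 'ft_force': array([0.4956, 0.1059, 0.3145]), 'finger_gap': np.float64(0.0304), 'gripper_force': np.float64(0.0), 'joint_positions': array([-1.0035,  0.4187,  0.8391,  1.5926, -0.32  ,  1.2795,  0.1474])}
turn [-0.005  0.001  0.004] shift [-0.21  0.15 -0.22] | 0.3 cm; q7 0.15 yaw 1.831
```

Request:
move_arm:
  increments: [0,0,0,-0.2,0.1,-0.2,1,0,0,0,-0.2,0.1,-0.2,1,0,0,0,-0.2,0.1,-0.2,1,0,0,0,-0.2,0.1,-0.2,1,0,0,0,-0.2,0.1,-0.2,1,0,0,0,-0.2,0.1,-0.2,1]

```text
clock: 46.05
position: [0.6064, 0.1937, 0.1677]
eef_rot: [-3.141, -0.001, 1.83]
ft_force: [-4.1, -1.1, 6.3]
finger_gap: 0.0087
gripper_force: 40.0
```

Request:
move_arm:
  increments: [0,0,0.13,0,0,0.01,1,0,0,0.26,0,0,0.02,1,0,0,0.39,0,0,0.03,1,0,0,0.52,0,0,0.05,1,0,0,0.65,0,0,0.06,1,0,0,0.78,0,0,0.07,1,0,0,0.91,0,0,0.08,1,0,0,1.03,0,0,0.09,1,0,0,1.15,0,0,0.1,1,0,0,1.27,0,0,0.11,1]

```text
clock: 47.05
position: [0.6052, 0.1942, 0.1669]
eef_rot: [-3.139, 0.003, 0.557]
ft_force: [-8.5, -1.3, 10.4]
finger_gap: 0.0084
gripper_force: 40.1
```

```bash
python3 - <<'E'
from scr import *
s=st(); print(s["torque"].round(2)); go([.6915,.0971,.23],3.398)
E
```

```text
{'clock': np.float64(47.05), 'position': array([0.6052, 0.1942, 0.1669]), 'eef_rot': array([-3.1385e+00,  2.7000e-03,  5.5680e-01]), 'ft_force': array([-8.4655, -1.3454, 10.3869]), 'finger_gap': np.float64(0.0084), 'gripper_force': np.float64(40.0943), 'joint_positions': array([-1.1601,  0.5231,  1.1047,  1.5903, -0.4791,  1.3309, -1.0047])}
[-0.36  2.16  0.26]
turn [-0.003  0.003  0.3  ] shift [ 2.18 12.79 -6.35] | 14.4 cm; q7 -1.00 yaw 0.557
```

Request:
move_arm:
  increments: [0,0,0,0,0,0,0.3,0,0,0,0,0,0,0.3,0,0,0,0,0,0,0.3,0,0,0,0,0,0,0.3,0,0,0,0,0,-4,0.3,0,0,0,0,0,-7,0.3,0,0,-0.14,0.5,2.5,-7,0.3,0,0,-0.28,1,5,-7,0.3,0,0,-0.42,1.5,7,-7,0.3,0,0,-0.56,2,9,-7,0.3]

```text
clock: 48.05
position: [0.6724, 0.1277, 0.2355]
eef_rot: [3.141, -0.0, 1.127]
ft_force: [-0.4, -0.2, 0.5]
finger_gap: 0.0305
gripper_force: 0.0
```

Request:
move_arm:
  increments: [0,0,-0.14,0,0,0,0.3,0,0,-0.28,0,0,0,0.3,0,0,-0.42,0,0,0,0.3,0,0,-0.56,0,0,0,0.3,0,0,-0.7,0,0,0,0.3,0,0,-0.84,0,0,0,0.3,0,0,-0.98,0,0,0,0.3,0,0,-1.12,0,0,0,0.3,0,0,-1.26,0,0,0,0.3,0,0,-1.4,0,0,0,0.3]

```text
clock: 49.05
position: [0.6718, 0.1283, 0.2354]
eef_rot: [3.141, 0.0, 2.527]
ft_force: [-1.0, 0.1, 0.9]
finger_gap: 0.0304
gripper_force: 0.0
```

```bash
python3 - <<'E'
from scr import *
s=st();c=cam("wrist"); screws(c); go([.6915,.0971,.23],3.398)
E
```

```text
{'clock': np.float64(49.05), 'position': array([0.6718, 0.1283, 0.2354]), 'eef_rot': array([3.1414e+00, 2.0000e-04, 2.5266e+00]), 'ft_force': array([-1.0066,  0.0707,  0.8506]), 'finger_gap': np.float64(0.0304), 'gripper_force': np.float64(0.0), 'joint_positions': array([-0.7163,  0.4475,  0.6923,  1.3595, -0.2826,  1.4335,  0.9211])}
screw 1 473 [0.6923 0.0976] [0.03  0.009] blade 0.247 joint 1.261 top 0.1797
screw 2 1020 [0.6052 0.1939] [0.036 0.009] blade 0.577 joint 2.502 top 0.1801
screw 3 1284 [0.5087 0.1083] [0.035 0.009] blade 0.248 joint 1.260 top 0.1813
screw 4 953 [0.594  0.0115] [0.035 0.009] blade 0.578 joint 2.501 top 0.1804
turn [ 0.     0.    -0.866] shift [-3.4  -1.42  0.55] | 3.7 cm; q7 0.93 yaw 2.532
```

Screws 2 and 4 read 2.50. Now to screw 1.

Request:
move_arm:
  increments: [0,0,-0.14,-1,-0.4,0,0.3,0,0,-0.28,-2,-0.8,0,0.3,0,0,-0.42,-3.4,-1.4,0,0.3,0,0,-0.56,-3.4,-1.4,0,0.3,0,0,-0.7,-3.4,-1.4,0,0.3,0,0,-0.84,-3.4,-1.4,0,0.3,0,0,-0.87,-3.4,-1.4,0,0.3,0,0,-0.87,-3.4,-1.4,0,0.3]

```text
clock: 49.9
position: [0.6912, 0.0971, 0.2354]
eef_rot: [3.141, 0.0, -2.896]
ft_force: [0.1, 0.4, -0.3]
finger_gap: 0.0307
gripper_force: 0.0
```

```bash
python3 - <<'E'
from scr import *
s=st();c=cam("wrist"); screws(c); go([.6915,.0971,.164],3.395)
E
```

```text
{'clock': np.float64(49.9), 'position': array([0.6912, 0.0971, 0.2354]), 'eef_rot': array([ 3.1414,  0.    , -2.896 ]), 'ft_force': array([ 0.0993,  0.3613, -0.2863]), 'finger_gap': np.float64(0.0307), 'gripper_force': np.float64(0.0), 'joint_positions': array([-0.5538,  0.4527,  0.5419,  1.3134, -0.2298,  1.437 ,  1.7901])}
screw 1 766 [0.6905 0.0962] [0.035 0.009] blade 0.247 joint 1.261 top 0.1805
screw 2 1122 [0.6052 0.1935] [0.036 0.01 ] blade 0.579 joint 2.500 top 0.1805
screw 4 1178 [0.5944 0.0111] [0.035 0.01 ] blade 0.595 joint 2.484 top 0.1802
turn [ 0.     0.    -0.008] shift [-0.03 -0.02  7.15] | 7.1 cm; q7 1.79 yaw -2.896
```

Request:
move_arm:
  increments: [0,0,0,0,0,3,0.3,0,0,0,0,0,5.5,0.3,0,0,0,0,0,7.1,0.4,0,0,0,0,0,7.1,1,0,0,0,0,0,7.1,1,0,0,0,0,0,7.1,1,0,0,0,0,0,7.1,1,0,0,0,0,0,7.1,1]

```text
clock: 50.75
position: [0.6921, 0.0974, 0.1662]
eef_rot: [-3.142, 0.003, -2.892]
ft_force: [0.5, -0.1, 3.2]
finger_gap: 0.0087
gripper_force: 40.0
```

Request:
move_arm:
  increments: [0,0,0.13,0,0,0.01,1,0,0,0.26,0,0,0.02,1,0,0,0.39,0,0,0.03,1,0,0,0.52,0,0,0.05,1,0,0,0.65,0,0,0.06,1,0,0,0.78,0,0,0.07,1,0,0,0.91,0,0,0.08,1,0,0,1.03,0,0,0.09,1,0,0,1.15,0,0,0.1,1,0,0,1.26,0,0,0.11,1]

```text
clock: 51.75
position: [0.6921, 0.0973, 0.1654]
eef_rot: [3.139, 0.001, 2.126]
ft_force: [-0.7, -0.6, 5.2]
finger_gap: 0.0084
gripper_force: 40.1
```

```bash
python3 - <<'E'
from scr import *
s=st(); print(s["torque"].round(2)); go([.5085,.1085,.235],3.395)
E
```

```text
{'clock': np.float64(51.75), 'position': array([0.6921, 0.0973, 0.1654]), 'eef_rot': array([3.1388e+00, 1.1000e-03, 2.1265e+00]), 'ft_force': array([-0.7332, -0.6172,  5.2133]), 'finger_gap': np.float64(0.0084), 'gripper_force': np.float64(40.0682), 'joint_positions': array([-0.7088,  0.5425,  0.7694,  1.4152, -0.3792,  1.3321,  0.6321])}
[-0.14  0.11  0.31]
turn [ 0.002  0.003 -1.269] shift [ 10.63 -14.99  -7.01] | 19.7 cm; q7 0.63 yaw 2.126
```

Request:
move_arm:
  increments: [0,0,0,0,0,0,0.3,0,0,0,0,0,0,0.3,0,0,0,0,0,0,0.3,0,0,0,0,0,0,0.3,0,0,0,0,0,-4,0.3,0,0,0,0,0,-7,0.3,0,0,-0.14,1.5,-2.2,-7,0.3,0,0,-0.28,3.2,-4.5,-7,0.3,0,0,-0.42,5.5,-7.8,-7,0.3,0,0,-0.56,8,-11.3,-7,0.3]

```text
clock: 52.75
position: [0.5517, 0.1048, 0.233]
eef_rot: [-3.141, 0.0, 2.697]
ft_force: [-1.1, 0.4, 1.1]
finger_gap: 0.0309
gripper_force: 0.0
```

Request:
move_arm:
  increments: [0,0,-0.14,0,0,0,0.3,0,0,-0.28,0,0,0,0.3,0,0,-0.42,0,0,0,0.3,0,0,-0.56,0,0,0,0.3,0,0,-0.7,0,0,0,0.3,0,0,-0.71,0,0,0,0.3]

```text
clock: 53.35
position: [0.5528, 0.1049, 0.2334]
eef_rot: [3.141, 0.0, -2.881]
ft_force: [-0.3, -1.0, -0.3]
finger_gap: 0.0307
gripper_force: 0.0
```

```bash
python3 - <<'E'
from scr import *
s=st();c=cam("wrist"); screws(c); go([.5087,.1085,.23],3.395)
E
```

```text
{'clock': np.float64(53.35), 'position': array([0.5528, 0.1049, 0.2334]), 'eef_rot': array([ 3.1413,  0.    , -2.8815]), 'ft_force': array([-0.3029, -1.0106, -0.2891]), 'finger_gap': np.float64(0.0307), 'gripper_force': np.float64(0.0), 'joint_positions': array([-0.8368,  0.1422,  0.6683,  1.6786, -0.0904,  1.3519,  1.6771])}
screw 3 855 [0.5078 0.1078] [0.035 0.009] blade 0.248 joint 1.260 top 0.1813
screw 4 540 [0.5881 0.0075] [0.023 0.009] blade 0.528 joint 2.551 top 0.1796
turn [0.    0.    0.004] shift [4.18 1.47 0.34] | 4.4 cm; q7 1.67 yaw -2.884
```

Request:
move_arm:
  increments: [0,0,0,1.5,0.5,0,0.3,0,0,0,3,1,0,0.3,0,0,0,4.2,1.5,0,0.3,0,0,0,4.2,1.5,0,0.3,0,0,0,4.2,1.5,3,0.3,0,0,0,4.2,1.5,5.5,0.3,0,0,0,4.2,1.5,6.8,0.3,0,0,0,4.2,1.5,6.8,0.3]

```text
clock: 54.2
position: [0.5076, 0.1083, 0.1637]
eef_rot: [-3.141, -0.003, -2.884]
ft_force: [-0.9, -0.1, -0.1]
finger_gap: 0.0304
gripper_force: 0.0
```

```bash
python3 - <<'E'
from scr import *
s=st(); go([.5087,.1085,.164],3.395)
E
```

```text
{'clock': np.float64(54.2), 'position': array([0.5076, 0.1083, 0.1637]), 'eef_rot': array([-3.1405, -0.0033, -2.8838]), 'ft_force': array([-0.9168, -0.0538, -0.0823]), 'finger_gap': np.float64(0.0304), 'gripper_force': np.float64(0.0), 'joint_positions': array([-0.8758,  0.0853,  0.6496,  1.8696, -0.0539,  1.2078,  1.62  ])}
turn [-0.001 -0.003  0.004] shift [-0.11 -0.01 -0.03] | 0.1 cm; q7 1.62 yaw -2.884
```

Request:
move_arm:
  increments: [0,0,0,-0.1,0,0,1,0,0,0,-0.1,0,0,1,0,0,0,-0.1,0,0,1,0,0,0,-0.1,0,0,1,0,0,0,-0.1,0,0,1,0,0,0,-0.1,0,0,1]

```text
clock: 54.8
position: [0.5101, 0.1091, 0.1662]
eef_rot: [3.141, 0.002, -2.883]
ft_force: [0.4, -0.4, 3.2]
finger_gap: 0.0087
gripper_force: 40.0
```

Request:
move_arm:
  increments: [0,0,0.13,0,0,0.01,1,0,0,0.26,0,0,0.02,1,0,0,0.39,0,0,0.03,1,0,0,0.52,0,0,0.05,1,0,0,0.65,0,0,0.06,1,0,0,0.78,0,0,0.07,1,0,0,0.91,0,0,0.08,1,0,0,1.03,0,0,0.09,1,0,0,1.15,0,0,0.1,1,0,0,1.27,0,0,0.11,1]

```text
clock: 55.8
position: [0.5095, 0.1074, 0.1654]
eef_rot: [-3.14, 0.001, 2.125]
ft_force: [-2.2, -3.8, 10.1]
finger_gap: 0.0086
gripper_force: 40.2
```

```bash
python3 - <<'E'
from scr import *
s=st(); print(s["torque"].round(2))
E
```

```text
{'clock': np.float64(55.8), 'position': array([0.5095, 0.1074, 0.1654]), 'eef_rot': array([-3.1404e+00,  1.3000e-03,  2.1255e+00]), 'ft_force': array([-2.1998, -3.8132, 10.113 ]), 'finger_gap': np.float64(0.0086), 'gripper_force': np.float64(40.1705), 'joint_positions': array([-0.9401,  0.0883,  0.7215,  1.8677, -0.0606,  1.2089,  0.3557])}
[-1.04  0.77  0.36]
```

Release, rise and back off for a final look at everything.

Request:
move_arm:
  increments: [0,0,0,0,0,0,0.3,0,0,0,0,0,0,0.3,0,0,0,0,0,0,0.3,0,0,0,0,0,0,0.3,0,0,0,0,0,-4,0.3,0,0,0,0,0,-8,0.3,0,0,0,0,0,-13,0.3,0,0,0,-4,-2,-17,0.3,0,0,0,-6,-3,-19,0.3,0,0,0,-6,-3,-19,0.3]

```text
clock: 56.8
position: [0.5181, 0.0368, 0.3587]
eef_rot: [3.135, 0.003, 2.123]
ft_force: [0.9, -0.6, 0.4]
finger_gap: 0.0302
gripper_force: 0.0
```

```bash
python3 - <<'E'
from scr import *
st(); c=cam("wrist"); save(c,"w7"); screws(c); rim(c,.148,C0)
P=cloud(c); z=P[...,2]; m=(abs(z-.148)<.006)&(np.hypot(P[...,0]-.5996,P[...,1]-.1026)<.06); print("plate z",np.median(z[m]))
t=cam("top"); Q=cloud(t); m=(Q[...,2]>.25)&(t["img"].min(2)>150); print("head",np.median(Q[m],0),m.sum())
E
```

```text
{'clock': np.float64(56.8), 'position': array([0.5181, 0.0368, 0.3587]), 'eef_rot': array([3.1347e+00, 3.1000e-03, 2.1231e+00]), 'ft_force': array([ 0.8579, -0.6118,  0.3895]), 'finger_gap': np.float64(0.0302), 'gripper_force': np.float64(0.0), 'joint_positions': array([-0.9066, -0.0247,  0.7774,  1.5682,  0.0173,  1.5834,  0.4233])}
screw 1 387 [0.6907 0.0974] [0.009 0.035] blade 2.155 joint 2.494 top 0.1802
screw 2 431 [0.6046 0.1941] [0.034 0.009] blade 0.591 joint 2.488 top 0.1799
screw 3 367 [0.5074 0.1076] [0.008 0.035] blade 2.145 joint 2.505 top 0.1803
screw 4 281 [0.5928 0.0113] [0.036 0.008] blade 0.527 joint 2.552 top 0.1798
rim centre [0.5989 0.1024 0.068 ] 292 res 0.0007 tips r [0.1054 0.1068]
plate z 0.14800636087725336
head [0.52544704 0.41547017 0.27732613] 1271
```

View pics/w7.png

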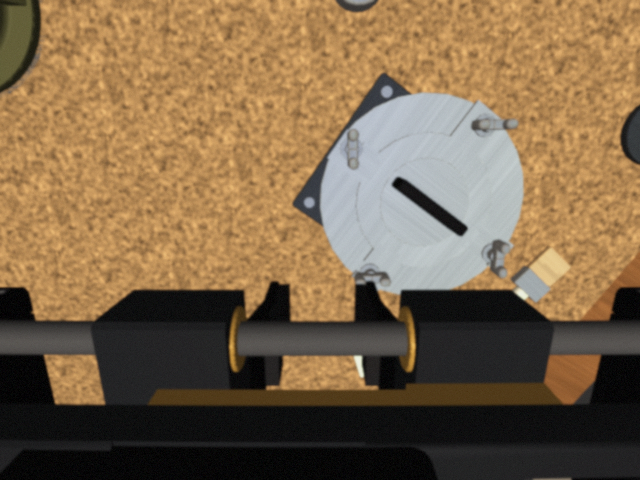

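The picture shows the cover seated, with its bar at (430,205) and all four wings turned home (about 2.5 rad each). The lamp is well clear.

```bash
python3 -c "
from rig import robot
print(robot.finish_job())"
```

```text
the job is handed in; nothing more can be done
None
```

The job is handed in, with no verdict returned: the lamp is swung clear, the three castings found on the bench (ring, medallion, buckle) are in the barrel, and the cover is seated with all four wing screws tightened crosswise in two rounds to about 2.5 rad by camera.

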